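# Clip a blank plate down on the engraver bed

## Task

Load the long blank plate into the desktop engraving machine: lift the sprung hold-down clip by its cross bar until it stays up by itself, slide the plate flat along the bed under the raised clip and push it gently but firmly home, diagonally into the corner, so that it is pressed against the end stop and the side fence at once. Then take hold of the bar again and lower the clip under control onto the plate, without letting it snap down, so that the clip holds the plate in that corner. Force nothing, and leave the other things on the bench where they are.

Things in the scene. Friction and masses are not known exactly. Their poses are not given: they have to be found in the camera images.
- engraver: Desktop engraver fixed on the bench (490 x 270 x 215 mm). Origin on the bench surface; x runs from the loading end to the bridge (the way a plate slides in), y to the left of that, z up. Flat bed: top 55 mm above the bench, x -120 to +100 mm, y -90 to +90 mm. End stop and side fence on it form a corner. Bridge and spindle begin at x = +125 mm.
- end_stop: Dark steel bar 70 mm long (y -37 to +33 mm), 10 mm thick, 8 mm high, fixed across the bed. Origin at bed level in the middle of its contact face, which looks to -x (the loading end); axes parallel to the engraver's. The home plate's end touches this face.
- side_fence: Dark steel bar 60 mm long in x, 12 mm thick, 8 mm high, fixed on the bed, ending at the end stop's face. Origin at bed level in the middle of its contact face, which looks to +y; axes parallel to the engraver's. The home plate's long side touches it along the leading 60 mm.
- clip (a joint): Hinge of the sprung clip, rad: 0 = down on the bare bed (start), about 0.08 = down on the plate, 0.72 = fully up (foot 54 mm above the bed). Over-centre spring: below 0.36 it pulls shut (about 6 N at the bar when down, fading to none at 0.36), above 0.36 it pulls open as strongly and keeps the clip up. Unless the bar is held while lowering, it snaps shut past centre.
- clip_hinge (a point): Middle of the clip's hinge axis: 16 mm above the bed, 15 mm beyond (+x of) the end stop's face, on the home plate's centre line. The axis is parallel to the engraver's y.
- clip_bar: Grip at the clip's free end: round steel cross bar, 12 mm diameter, 34 mm long along the engraver's y, flat ends. Origin at its centre: with the clip at 0, 95 mm to -x of the hinge axis and 6 mm above it; it swings up and towards the bridge. Can be pinched by its two ends from straight above, and then turns between the fingers as the clip swings. The leaf behind it is 20 to 24 mm wide.
- clip_foot: Rounded foot of the clip that bears on the plate: 22 mm wide, 4 mm radius, 75 mm from the hinge axis. Origin at its centre. Down on the plate it presses about 6 N by its spring.
- blank: Long black engraving-laminate plate 150 x 50 x 6 mm, about 60 g, flat on the bench, a hole mark near each end. Origin at the centre of its underside, x along its length, z up. Either end may lead. Held across its width 20 to 30 mm from its trailing end, the gripper clears the raised clip and the fence. When home its origin is 75 mm to -x of the stop's face and 25 mm to +y of the fence's face.
- short_tag: Bystander: small tag of the same black laminate, 70 x 30 x 6 mm.
- square_tag: Bystander: square tag of the same black laminate, 75 x 75 x 6 mm.
- collet_spanner: Bystander: flat dark steel spanner about 70 x 22 x 4 mm, lying on the engraver's bed beyond the side fence.
- screwdriver: Bystander: screwdriver 170 mm long.
- chip_brush: Bystander: brush 170 mm long with wooden handle.
- tape_roll: Bystander: roll of brown packing tape, 110 mm diameter, 48 mm high.
- oil_jar: Bystander: small closed jar, 52 mm diameter, 65 mm high.
Mind the look-alikes: they are no part of the job. What is shaped like the blank but green is not meant.

How it is judged:
By the outcome, as a careful person would: the job done as asked, in the order asked, and still so for the second after the job is handed in, with the robot touching nothing.
It also fails if it takes over 72 s, if anything falls off the work surface, if the arm or the gripper's body presses on something with over 40 N, if the wrist force passes 120 N, or if a joint passes its speed limit or range.

## Robot

A 6-joint arm with a two-finger parallel gripper is mounted at the origin on the work surface. World frame = base frame: x ahead of the robot, y to its left, z up, the work surface at z = 0. Lengths are in m, angles in rad, forces in N, time in s.
With the tool pointing down it reaches from about 0.35 to 0.875 m from the base axis. Payload 4.2 kg.
Tool frame: the origin (TCP) lies at the very end of the fingers, on their centre line; the grasp point (between the pads) lies robot.pinch_z behind it (robot.pinch_z is the distance from the TCP to the grasp point, in m); x points along the fingers, z is the direction in which the jaws open and shut, and the axes are right-handed (so a half turn about x gives the same grasp; the last joint's range is limited). The gripper opens to 85 mm and grips with 20 to 120 N. Pads are 22 mm wide; open, the fingers measure 114 mm over their backs; the gripper's body (76 mm by 85 mm) begins 54 mm behind the grasp point. The pads swing forward as they close: fully open they stand 13 mm farther back than shut.
Start: joints at [-0.854, 0.385, 0.008, 0, -1.194, -0.259], TCP at [0.276, -0.561, 0.231] pointing down, gripper open.
Joint ranges: [-3.14, 3.14], [-1.21, 2.06], [-1.07, 1.41], [-3.16, 2.05], [-2.99, -0.16], [-3.1, 3.1]. Speed limits (rad/s): [2.79, 2.79, 3.14, 3.14, 3.14, 3.14].

## Interface

Orientations are given as a unit quaternion [x, y, z, w].
In Python, from cell import robot gives the robot as it stands.
- The arm moves only by the tool servo_tool, never from a script. Its argument "steps" is a list of rows, each an object of numbers: "jaw": the opening, from 0 (shut) to 1 (fully open); "dx", "dy", "dz": the shift along the world's x, y, z in mm; "ax", "ay", "az": the turn, a rotation vector about the world's x, y, z in degrees. A call has exactly 8 rows; each row shifts and turns the commanded pose from where the row before left it; what a row does not reach is not made up. A row lasts 1/8 s, in which the tool goes at most 62.5 mm and 10.7 degrees, less where a joint would pass 70% of its speed; a pose out of reach is approached as far as the arm can. A call with a gripper value outside its range is refused whole. The fingers move at their own pace and stop on an object; "squeeze" is the grip in N (left out, the last holds). Time passes only in rows, so rows that do not move let the fingers close, or fill a call up. It gives the time, the measured TCP pose, the force and the opening at its end, in the units of the state.
- robot.read_state(): the state, without advancing time (a new reading comes with each control period).
- robot.read_camera(name): name is "scene" or "side" or "wrist"; returns (picture, depth): 400x640x3 uint8, red, green, blue; 400x640 float32, m along the optical axis (not along the pixel's ray), 0 where there is no reading.
- robot.camera_model(name): a dict with "intrinsics" (3x3 intrinsics, pixels), "R" (3x3) and "t" (3): a world point X has camera coordinates R X + t. Camera axes: x right, y down, z forward; pixel columns grow to the right and rows downward; lengths in m; the calibration is good to about 2 mm. A picture is of the moment at which its call begins: read the wrist's pose just before it. camera_model takes no time and is no camera call; for the wrist camera it gives the pose at the moment of the call.
- robot.job_done(): hands the job in, once; it reports no verdict.
The state is a dict: "time": time; "joint_pos": joint angles; "dq": joint speeds; "joint_torque": joint torques, N m; "tool_pos": TCP position; "tcp_rot": TCP orientation; "wrist_force": force on the tool from outside, world axes, zero at the start; "torque": the same for the moment, N m; "grip_width": finger opening in m.
Only numpy, scipy, OpenCV 4.12 (cv2) and the standard library are available. Lean on these libraries where they do the work, as an engineer would, in place of code of your own. Each camera call takes 0.05 s, during which the arm holds its last target. There are 200 camera calls.

## Working session

There is one attempt and no reset: what is moved stays moved. The work goes in short steps, Python scripts to look and compute and a tool call to move; the robot and the scene stay as the last step left them, time stands still between calls to the robot, and variables do not carry over. Pictures are saved under pics/ and viewed, about 8 in all and at most 12, crops included, and the job is handed in when it is done.

Besides the shell and the picture viewer there is one more tool, called after "Request:" as name([rows], argument=value, ...), one row to a line, values as JSON. servo_tool: Moves the arm, as the interface text tells. Its arguments: {"type":"object","properties":{"steps":{"type":"array"},"squeeze":{"type":"number"}},"required":["steps"]}

```bash
mkdir -p pics; ls
cat > h.py <<'E'
import numpy as np, cv2
from cell import robot
def shot(n):
    m=robot.camera_model(n); p,d=robot.read_camera(n); return p,d,m
def save(p,f): cv2.imwrite('pics/'+f,cv2.cvtColor(p,cv2.COLOR_RGB2BGR))
def plane(m,uv,z):
    K,R,t=[np.array(m[k]) for k in('intrinsics','R','t')]
    uv=np.atleast_2d(uv).astype(float)
    r=(R.T@np.linalg.inv(K)@np.c_[uv,np.ones(len(uv))].T).T; c=-R.T@t
    return c+r*((z-c[2])/r[:,2])[:,None]
def proj(m,X):
    K,R,t=[np.array(m[k]) for k in('intrinsics','R','t')]
    q=(K@(R@np.atleast_2d(X).T+t[:,None])).T; return q[:,:2]/q[:,2:]
def cloud(m,d):
    K,R,t=[np.array(m[k]) for k in('intrinsics','R','t')]
    v,u=np.mgrid[:d.shape[0],:d.shape[1]]
    P=np.stack([(u-K[0,2])/K[0,0]*d,(v-K[1,2])/K[1,1]*d,d],-1)
    return (P-t)@R
E
python3 - <<'E'
from h import *
for n in('scene','side'):
    p,d,m=shot(n); save(p,n+'0.png'); np.savez('pics/'+n+'0.npz',p=p,d=d,**m)
    print(n,-np.array(m['R']).T@m['t'])
s=robot.read_state(); print(s, robot.pinch_z)
E
```

```text
pics
scene [ 0.94590168 -0.26511163  0.59737862]
side [0.27528402 1.1350204  0.81343278]
{'time': 0.1, 'joint_pos': array([-8.54424490e-01,  3.85439379e-01,  6.76269302e-03, -4.27235995e-04,
       -1.19398077e+00, -2.58591605e-01]), 'dq': array([-7.09599986e-09, -3.68750658e-04,  4.38566131e-03,  1.04771054e-03,
       -7.51973686e-04, -2.15763052e-04]), 'joint_torque': array([-5.56799187e-04, -3.93319416e+01,  1.88929868e+01,  4.19797987e+00,
       -2.61272566e-03,  1.51038341e-05]), 'tool_pos': array([ 0.27600449, -0.56017805,  0.23035651]), 'tcp_rot': array([-0.59979026,  0.37323082,  0.60096589,  0.37388555]), 'wrist_force': array([-0.13711542, -0.34428772, -0.25355604]), 'torque': array([-0.00301431, -0.02281538,  0.02212092]), 'grip_width': 0.08515356548294413} 0.0187
```

View pics/scene0.png

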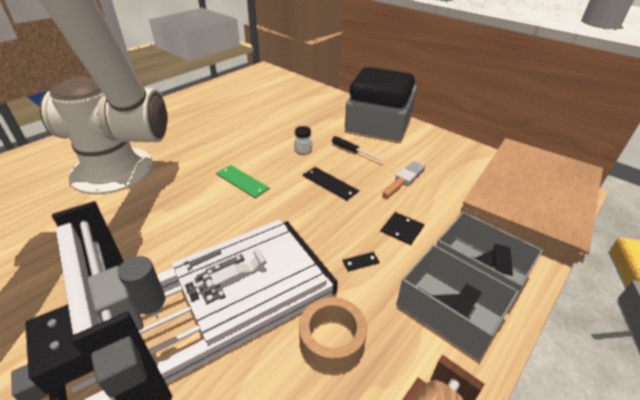

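View pics/side0.png

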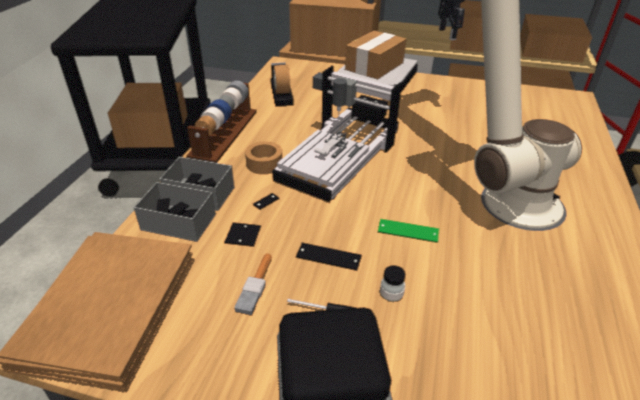

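Scene: the black candidates are the long plate (331,183), the short tag (361,262) and the square tag (402,228). The green plate is at (243,180). The long black plate fits the blank, as it is the only ~150x50 one. The engraver's bed is around (250,275), with the clip near (245,265).

Run:
```python
from h import *
for n,c in(('scene',(331,183)),('side',(329,256))):
    z=np.load(f'pics/{n}0.npz'); p=z['p'];m=z
    mk=(p.max(-1)<70).astype(np.uint8)
    k,l,st,ce=cv2.connectedComponentsWithStats(mk)
    i=l[c[1],c[0]]; 
    cn=max(cv2.findContours((l==i).astype(np.uint8),cv2.RETR_EXTERNAL,cv2.CHAIN_APPROX_NONE)[0],key=len)[:,0]
    W=plane(m,cn,.006)[:,:2]; r=cv2.minAreaRect((W*1000).astype(np.float32)); print(n,st[i],r, 'box',cv2.boxPoints(r).round(0).tolist())
z=np.load('pics/scene0.npz');P=cloud(z,z['d'])
P2=P.reshape(-1,3)
s=(abs(P2[:,2]-.055)<.004)&(P2[:,0]>.2)&(P2[:,0]<.9)&(P2[:,1]<-.05)&(P2[:,1]>-.7)
print(s.sum()); print(cv2.minAreaRect((P2[s][:,:2]*1000).astype(np.float32)))
a=cv2.cvtColor(z['p'],cv2.COLOR_RGB2BGR)
x=cv2.resize(a[215:345,165:345],None,fx=4.4,fy=4.4,interpolation=cv2.INTER_CUBIC)
y=cv2.resize(a[150:280,290:430],None,fx=2,fy=2)
cv2.imwrite('pics/c1.png',x); print(x.shape)
for uv in((245,265),(200,240),(290,285),(290,225),(335,285),(180,265),(215,340)): print(uv,P[uv[1],uv[0]].round(3))
```

```text
scene [304 168  53  32 584] ((460.0246276855469, 338.9486389160156), (44.78660202026367, 142.98959350585938), 89.11027526855469) box [[388.0, 318.0], [531.0, 315.0], [532.0, 360.0], [389.0, 362.0]]
side [297 244  64  26 876] ((455.9858703613281, 341.8349304199219), (49.08201599121094, 145.376708984375), 89.4101333618164) box [[383.0, 318.0], [528.0, 317.0], [529.0, 366.0], [384.0, 367.0]]
3056
((542.263671875, -190.37890625), (197.6482696533203, 280.5986328125), 0.12526817619800568)
(572, 792, 3)
(245, 265) [ 0.554 -0.008  0.066]
(200, 240) [ 0.38   0.005 -0.001]
(290, 285) [0.638 0.019 0.056]
(290, 225) [0.52  0.137 0.039]
(335, 285) [0.685 0.086 0.031]
(180, 265) [ 0.46  -0.082  0.056]
(215, 340) [ 0.619 -0.127  0.044]
```

View pics/c1.png

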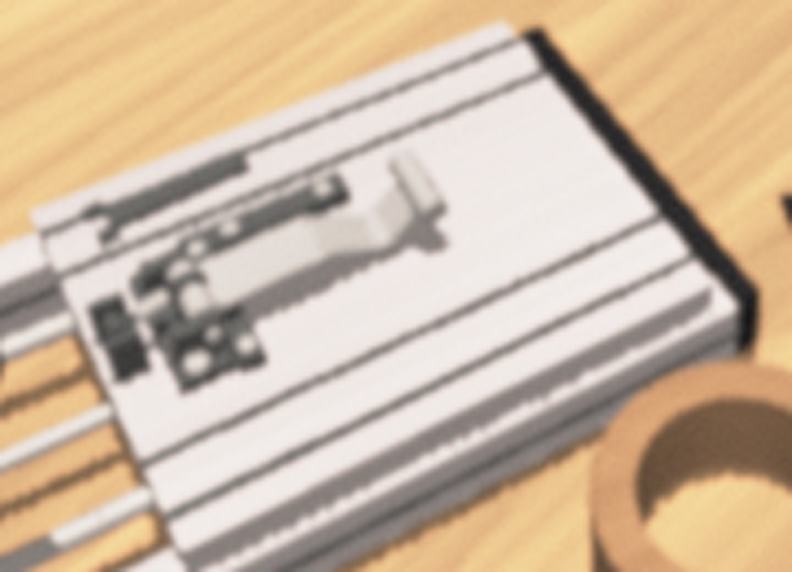

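The crop shows the clip and the corner. The stop is at about (265,235) in scene pixels, and the fence runs up to about (243,258) on the robot side. The clip bar is near (259,258) and the spanner lies beyond the fence. The engraver's +x is about world -y. Next I'll work out the orientation for the first move.

Run:
```python
from h import *
from scipy.spatial.transform import Rotation as Ro
s=robot.read_state(); R=Ro.from_quat(s['tcp_rot']).as_matrix(); print('tool axes cols x,y,z',R.round(3).tolist())
m=robot.camera_model('wrist'); Rc=np.array(m['R']);c=-Rc.T@m['t']
print('cam in tool',R.T@(c-s['tool_pos']),'optical axis',Rc[2], 'imgx',Rc[0],m['intrinsics'])
print('jaw heading deg',np.degrees(np.arctan2(R[1,2],R[0,2])))
z=np.load('pics/scene0.npz');P=cloud(z,z['d']);p=z['p']
# bed top edges: boundaries of z~.055 region, y>-.1
mk=(abs(P[...,2]-.055)<.006)&(P[...,1]>-.08)&(P[...,0]>.4)&(P[...,0]<.7)
Q=P[mk]; print(Q.min(0),Q.max(0),cv2.minAreaRect((Q[:,:2]*1000).astype(np.float32)))
```

```text
tool axes cols x,y,z [[-0.001, -0.897, -0.442], [0.002, -0.442, 0.897], [-1.0, 0.0, 0.002]]
cam in tool [-0.14293424  0.07393218  0.00079948] optical axis [ 0.25744028  0.12908127 -0.95763382] imgx [-0.44249767  0.8967676   0.00192054] [[329.01162912   0.         316.04174733]
 [  0.         329.01162912 201.43722524]
 [  0.           0.           1.        ]]
jaw heading deg 116.21984174280377
[ 0.40083574 -0.07998709  0.04900025] [0.69949434 1.46098484 0.06096446] ((550.17626953125, 690.52099609375), (298.3368225097656, 1540.9759521484375), 0.013040633872151375)
```

Request:
servo_tool([
  {"jaw": 1,"dz": 50,"az": 8},
  {"jaw": 1,"dz": 50,"az": 8},
  {"jaw": 1,"dx": 24,"dy": 55,"az": 8},
  {"jaw": 1,"dx": 24,"dy": 55,"az": 8},
  {"jaw": 1,"dx": 24,"dy": 55,"az": 8},
  {"jaw": 1,"dx": 24,"dy": 55,"az": 8},
  {"jaw": 1,"dx": 24,"dy": 55,"az": 8},
  {"jaw": 1,"dx": 24,"dy": 55,"az": 8},
], squeeze=20)

```text
invalid input
```

Request:
servo_tool([
  {"jaw": 1,"dx": 24,"dy": 54},
  {"jaw": 1,"dx": 24,"dy": 54},
  {"jaw": 1,"dx": 24,"dy": 54},
  {"jaw": 1,"dx": 24,"dy": 54},
  {"jaw": 1,"dx": 24,"dy": 54,"dz": -30},
  {"jaw": 1,"dz": -50},
  {"jaw": 1,"dz": -30},
  {"jaw": 1},
])

```text
invalid input
```

Run:
```python
from h import *
s=robot.read_state(); print(s['time'],s['tool_pos'],s['wrist_force'])
p,d,m=shot('wrist'); save(p,'w1.png'); np.savez('pics/w1.npz',p=p,d=d,**m)
m=np.load('pics/scene0.npz'); P=cloud(m,m['d'])
for nm,uv in (('jar',(303,143)),('sd',(345,146)),('brush',(395,187)),('green',(243,180)),('short',(361,262)),('square',(402,228)),('brush tip',(415,170)),('case',(380,100))): print(nm,P[uv[1],uv[0]].round(3))
```

```text
0.1 [ 0.27600449 -0.56017805  0.23035651] [-0.13711542 -0.34428772 -0.25355604]
jar [0.317 0.393 0.038]
sd [0.389 0.489 0.015]
brush [0.599 0.424 0.016]
green [0.288 0.2   0.004]
short [0.676 0.18  0.007]
square [0.685 0.321 0.006]
brush tip [0.598 0.519 0.017]
case [0.409 0.613 0.119]
```

View pics/w1.png

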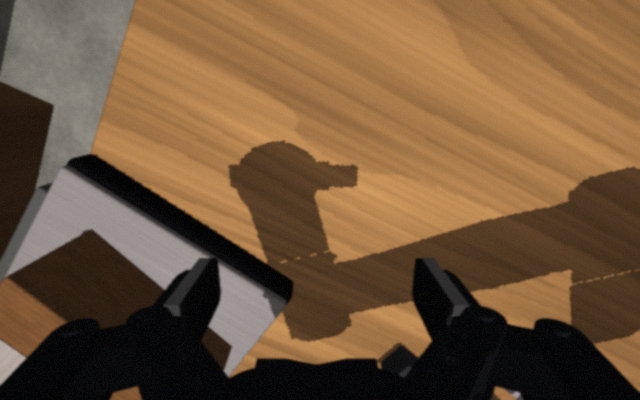

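The moves were refused, probably because every row needs all its fields. This wrist view is still from the start pose; it shows the fingers at the bottom and the bench only. I'm resending with complete rows.

Request:
servo_tool([
  {"jaw": 1,"dx": 0,"dy": 0,"dz": 50,"ax": 0,"ay": 0,"az": 8},
  {"jaw": 1,"dx": 0,"dy": 0,"dz": 50,"ax": 0,"ay": 0,"az": 8},
  {"jaw": 1,"dx": 24,"dy": 55,"dz": 0,"ax": 0,"ay": 0,"az": 8},
  {"jaw": 1,"dx": 24,"dy": 55,"dz": 0,"ax": 0,"ay": 0,"az": 8},
  {"jaw": 1,"dx": 24,"dy": 55,"dz": 0,"ax": 0,"ay": 0,"az": 8},
  {"jaw": 1,"dx": 24,"dy": 55,"dz": 0,"ax": 0,"ay": 0,"az": 8},
  {"jaw": 1,"dx": 24,"dy": 55,"dz": 0,"ax": 0,"ay": 0,"az": 8},
  {"jaw": 1,"dx": 24,"dy": 55,"dz": 0,"ax": 0,"ay": 0,"az": 8},
], squeeze=20)

```text
time: 1.15
tool_pos: [0.4205, -0.2287, 0.3312]
tcp_rot: [0.707, 0.003, -0.707, 0.003]
wrist_force: [0.7, -0.3, -0.0]
grip_width: 0.085
```

Request:
servo_tool([
  {"jaw": 1,"dx": 25,"dy": 60,"dz": 0,"ax": 0,"ay": 0,"az": 0},
  {"jaw": 1,"dx": 25,"dy": 60,"dz": 0,"ax": 0,"ay": 0,"az": 0},
  {"jaw": 1,"dx": 25,"dy": 60,"dz": 0,"ax": 0,"ay": 0,"az": 0},
  {"jaw": 1,"dx": 25,"dy": 60,"dz": 0,"ax": 0,"ay": 0,"az": 0},
  {"jaw": 1,"dx": 20,"dy": 50,"dz": -30,"ax": 0,"ay": 0,"az": 0},
  {"jaw": 1,"dx": 0,"dy": 0,"dz": -50,"ax": 0,"ay": 0,"az": 0},
  {"jaw": 1,"dx": 0,"dy": 0,"dz": -30,"ax": 0,"ay": 0,"az": 0},
  {"jaw": 1,"dx": 0,"dy": 0,"dz": 0,"ax": 0,"ay": 0,"az": 0},
])

```text
time: 2.15
tool_pos: [0.5348, 0.0498, 0.2187]
tcp_rot: [-0.705, -0.001, 0.709, -0.002]
wrist_force: [0.3, 0.1, -0.4]
grip_width: 0.0858
```

Run:
```python
from h import *
s=robot.read_state(); print(s['time'],s['tool_pos'],s['joint_pos'])
p,d,m=shot('wrist'); save(p,'w2.png'); np.savez('pics/w2.npz',p=p,d=d,**m)
print(-np.array(m['R']).T@m['t'])
```

```text
2.15 [0.53478573 0.04984046 0.2187071 ] [ 3.94754756e-01  2.48730366e-01 -2.22901670e-01 -5.20084399e-04
 -1.10572592e+00 -3.90361617e-01]
[ 0.53516576 -0.02280544  0.36183117]
```

View pics/w2.png

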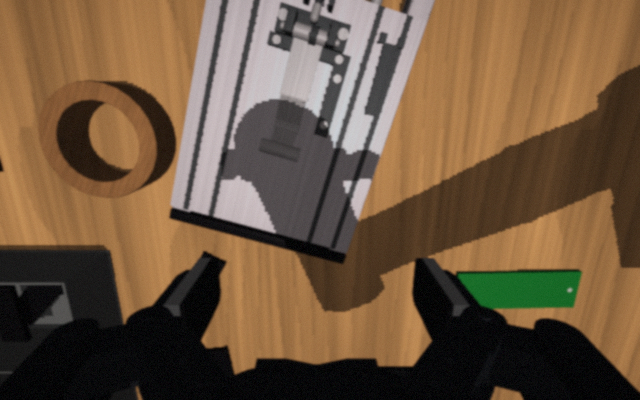

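The wrist view shows the engraver turned about 15°, with the loading edge running (172,213)–(345,260). The bar is at about (281,149), the fence end at about (323,130), the stop at about (305,40) and the spanner at (383,75). I'll enlarge for accurate pixels.

Run:
```python
from h import *
z=np.load('pics/w2.npz');a=cv2.cvtColor(z['p'],cv2.COLOR_RGB2BGR)[0:180,200:420]
a=cv2.convertScaleAbs(a,alpha=1.6); x=cv2.resize(a,None,fx=3.3,fy=3.3,interpolation=cv2.INTER_CUBIC)
for i in range(0,220,20): cv2.putText(x,str(200+i),(int(i*3.3),10),0,.35,(0,0,255)); cv2.line(x,(int(i*3.3),12),(int(i*3.3),16),(0,0,255))
for j in range(20,180,20): cv2.putText(x,str(j),(0,int(j*3.3)),0,.35,(0,0,255))
cv2.imwrite('pics/c2.png',x)
P=cloud(z,z['d'])
for uv in((281,146),(281,150),(230,180),(300,60),(297,100),(305,30)): print(uv,P[uv[1],uv[0]].round(4))
mk=(abs(P[...,2]-.055)<.003)
Q=P[mk]; Q=Q[(Q[:,1]>-.1)&(Q[:,0]>.4)&(Q[:,0]<.66)];print(len(Q),cv2.minAreaRect((Q[:,:2]*1000).astype(np.float32)))
g=cv2.cvtColor(z['p'],cv2.COLOR_RGB2GRAY)
L=cv2.createLineSegmentDetector().detect(g[:270,160:450])[0][:,0]+np.array([160,0,160,0])
for l in L:
    A,B=plane(z,[l[:2],l[2:]],.055); n=np.linalg.norm(B-A)
    if n>.04: print(l.round(0),A[:2].round(3),B[:2].round(3),round(np.degrees(np.arctan2(*(B-A)[1::-1]))%180,1))
```

```text
(281, 146) [0.5629 0.0121 0.0811]
(281, 150) [0.5628 0.0153 0.0824]
(230, 180) [0.6148 0.0477 0.0552]
(300, 60) [ 0.5465 -0.0562  0.0737]
(297, 100) [ 0.5492 -0.0253  0.074 ]
(305, 30) [ 0.5422 -0.0772  0.0789]
36818 ((557.5320434570312, -8.362335205078125), (220.4877166748047, 180.61801147460938), 74.03795623779297)
[169. 206. 305. 240.] [0.676 0.073] [0.544 0.11 ] 164.5
[208. 213. 253.   0.] [0.639 0.081] [ 0.585 -0.104] 73.9
[367. 152. 334. 248.] [0.486 0.02 ] [0.514 0.118] 73.9
[365. 106. 382.  44.] [ 0.489 -0.02 ] [ 0.477 -0.071] 76.7
[335. 145. 380.   0.] [0.515 0.015] [ 0.481 -0.104] 73.9
[259.   0. 228. 147.] [ 0.58  -0.104] [0.615 0.017] 73.9
[350.  58. 330. 125.] [ 0.504 -0.061] [ 0.521 -0.004] 74.0
[319. 113. 332.  67.] [ 0.531 -0.014] [ 0.52  -0.053] 73.9
[228.   0. 188. 210.] [ 0.606 -0.103] [0.658 0.077] 74.0
[413.  16. 368. 147.] [ 0.453 -0.093] [0.485 0.016] 73.8
[341. 263. 169. 218.] [0.507 0.135] [0.678 0.086] 163.9
[385.   5. 341. 146.] [ 0.477 -0.101] [0.51  0.015] 74.0
[182. 208. 221.   0.] [0.663 0.076] [ 0.612 -0.103] 73.9
[275. 230. 251. 181.] [0.573 0.099] [0.595 0.049] 113.4
[378. 212. 435. 184.] [0.472 0.08 ] [0.418 0.051] 28.0
[391. 122. 407.  76.] [ 0.465 -0.006] [ 0.453 -0.046] 73.9
[205.   0. 182. 134.] [ 0.625 -0.103] [0.656 0.005] 74.0
[408.  76. 433.   0.] [ 0.453 -0.046] [ 0.437 -0.105] 74.4
[439. 181. 444. 129.] [0.415 0.048] [ 0.416 -0.   ] 91.9
[306. 239. 334. 150.] [0.542 0.109] [0.516 0.019] 73.9
[339. 150. 311. 241.] [0.511 0.019] [0.538 0.11 ] 73.9
[330. 247. 346. 197.] [0.519 0.117] [0.504 0.064] 74.1
```

View pics/c2.png

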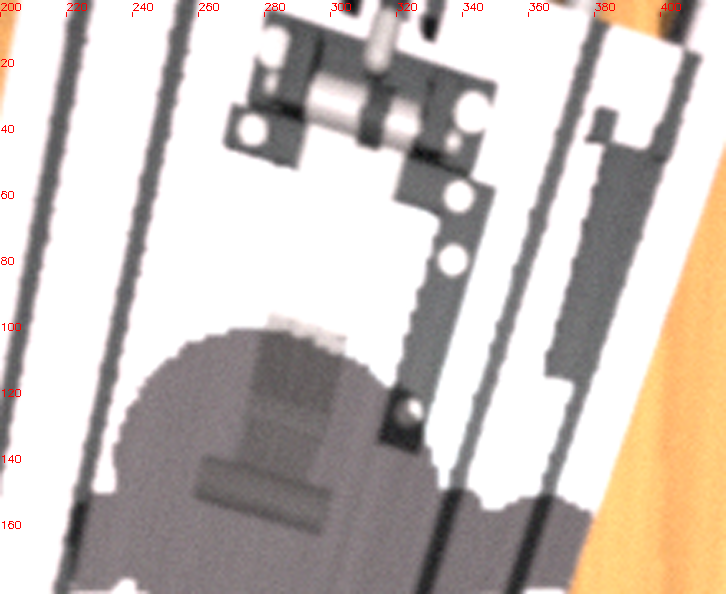

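```bash
cat >> h.py <<'E'
th=np.radians(253.9); EX=np.array([np.cos(th),np.sin(th)]); EY=np.array([-EX[1],EX[0]]); O=np.array([.5547,-.018])
def toe(X): D=np.atleast_2d(X)[:,:2]-O; return np.c_[D@EX,D@EY]*1000
def tow(x,y): return O+(x*EX+y*EY)/1000
E
python3 - <<'E'
from h import *
z=np.load('pics/w2.npz')
f=lambda c:[200+c[0]/3.3,c[1]/3.3]
for n,c,h in (('bar',(262,495),.077),('barL',(198,478),.077),('barR',(325,512),.077),('stopL',(225,145),.055),('stopL2',(297,165),.055),('stopR',(395,200),.055),('stopR2',(437,215),.055),('fence end in',(380,440),.055),('fence end top in',(390,390),.063),('fence mid top',(420,300),.063),('fence mid',(418,300),.055),('hinge pinL',(340,95),.071),('hinge pinR',(405,125),.071)):
    print(n,toe(plane(z,f(c),h)).round(1))
# side view fence face via lsd line
for l in ([319,113,332,67],):
    print([toe(plane(z,[l[:2],l[2:]],h)).round(1).tolist() for h in(.055,.063)])
# bar from depth
P=cloud(z,z['d']);Q=P[135:165,250:310].reshape(-1,3);Q=Q[(Q[:,2]>.072)&(Q[:,2]<.095)];e=toe(Q);k=e[:,0]<e[:,0].min()+9
print('bar depth',e[k].min(0),e[k].max(0),e[k].mean(0),Q[k][:,2].max())
s=robot.read_state();print(s['tool_pos'],toe(s['tool_pos'][None]))
# blank in side & scene both
E
```

```text
bar [[-35.5   0.2]]
barL [[-35.9  17.3]]
barR [[-35.2 -16.8]]
stopL [[45.4 33.4]]
stopL2 [[46.1 14.3]]
stopR [[ 45.2 -12.4]]
stopR2 [[ 44.9 -24. ]]
fence end in [[-15.1 -26. ]]
fence end top in [[ -1.1 -24.7]]
fence mid top [[ 23.  -25.7]]
fence mid [[ 23.2 -25.4]]
hinge pinL [[62.2  6.8]]
hinge pinR [[ 60.3 -10.2]]
[[[3.2, -24.3], [43.3, -24.1]], [[3.4, -24.1], [42.5, -24.0]]]
bar depth [-40.85514608 -16.93090336] [-31.86191435  17.12089759] [-35.9289072    0.25346117] 0.08499466166709624
[0.53628782 0.04997775 0.22101506] [[-60.2056354  -36.54126233]]
```

Request:
servo_tool([
  {"jaw": 1,"dx": 14,"dy": -17,"dz": -30,"ax": 0,"ay": 0,"az": -8},
  {"jaw": 1,"dx": 14,"dy": -17,"dz": -30,"ax": 0,"ay": 0,"az": -8},
  {"jaw": 0.8,"dx": 0,"dy": 0,"dz": -30,"ax": 0,"ay": 0,"az": 0},
  {"jaw": 0.7,"dx": 0,"dy": 0,"dz": -20,"ax": 0,"ay": 0,"az": 0},
  {"jaw": 0.7,"dx": 0,"dy": 0,"dz": 0,"ax": 0,"ay": 0,"az": 0},
  {"jaw": 0.7,"dx": 0,"dy": 0,"dz": 0,"ax": 0,"ay": 0,"az": 0},
  {"jaw": 0.7,"dx": 0,"dy": 0,"dz": 0,"ax": 0,"ay": 0,"az": 0},
  {"jaw": 0.7,"dx": 0,"dy": 0,"dz": 0,"ax": 0,"ay": 0,"az": 0},
])

```text
time: 3.2
tool_pos: [0.5649, 0.0164, 0.1123]
tcp_rot: [0.701, -0.097, -0.7, -0.097]
wrist_force: [0.0, -0.1, -0.1]
grip_width: 0.0597
```

```bash
cat >> h.py <<'E'
from scipy.spatial.transform import Rotation as Ro
def st():
    s=robot.read_state(); R=Ro.from_quat(s['tcp_rot']).as_matrix()
    print('t',round(s['time'],2),'pos',(s['tool_pos']*1000).round(1),'e',toe(s['tool_pos'][None])[0].round(1),'head',np.degrees(np.arctan2(R[1,2],R[0,2])).round(2),'xaxis',R[:,0].round(3),'F',s['wrist_force'].round(1),'T',s['torque'].round(2),'w',round(s['grip_width']*1000,1)); return s
E
python3 - <<'E'
from h import *
st(); b=tow(-35.3,0.1); print(b)
E
```

```text
t 3.2 pos [564.9  16.4 112.3] e [-35.8   0.3] head 164.24 xaxis [ 0.002  0.001 -1.   ] F [ 0.  -0.1 -0.1] T [0.01 0.   0.02] w 59.7
[0.56458529 0.01588777]
```

Request:
servo_tool([
  {"jaw": 0.7,"dx": 0,"dy": -0.5,"dz": -20,"ax": 0,"ay": 0,"az": 0},
  {"jaw": 0.7,"dx": 0,"dy": 0,"dz": -20,"ax": 0,"ay": 0,"az": 0},
  {"jaw": 0.7,"dx": 0,"dy": 0,"dz": -11,"ax": 0,"ay": 0,"az": 0},
  {"jaw": 0.7,"dx": 0,"dy": 0,"dz": 0,"ax": 0,"ay": 0,"az": 0},
  {"jaw": 0.3,"dx": 0,"dy": 0,"dz": 0,"ax": 0,"ay": 0,"az": 0},
  {"jaw": 0.3,"dx": 0,"dy": 0,"dz": 0,"ax": 0,"ay": 0,"az": 0},
  {"jaw": 0.3,"dx": 0,"dy": 0,"dz": 0,"ax": 0,"ay": 0,"az": 0},
  {"jaw": 0.3,"dx": 0,"dy": 0,"dz": 0,"ax": 0,"ay": 0,"az": 0},
], squeeze=35)

```text
time: 4.2
tool_pos: [0.5659, 0.0157, 0.0615]
tcp_rot: [0.702, -0.097, -0.699, -0.097]
wrist_force: [3.3, -3.3, 3.6]
grip_width: 0.0331
```

Run:
```python
from h import *
st()
import numpy as np
R=95.19
pr=None
for t in np.arange(0,.76,.04):
    x=60-R*np.cos(t+.063); zz=71+R*np.sin(t+.063); w=tow(x,0)*1000
    if pr is not None: print(round(t,2),(w-pr[:2]).round(1),round(zz-pr[2],1))
    pr=np.r_[w,zz]
```

```text
t 4.2 pos [565.9  15.7  61.5] e [-35.5   1.4] head 164.25 xaxis [ 0.004  0.    -1.   ] F [ 3.3 -3.3  3.6] T [-0.61 -0.89 -0.16] w 33.1
0.04 [-0.1 -0.3] 3.8
0.08 [-0.1 -0.4] 3.8
0.12 [-0.2 -0.6] 3.8
0.16 [-0.2 -0.7] 3.7
0.2 [-0.3 -0.9] 3.7
0.24 [-0.3 -1. ] 3.7
0.28 [-0.3 -1.2] 3.6
0.32 [-0.4 -1.3] 3.6
0.36 [-0.4 -1.4] 3.5
0.4 [-0.5 -1.6] 3.4
0.44 [-0.5 -1.7] 3.4
0.48 [-0.5 -1.8] 3.3
0.52 [-0.6 -2. ] 3.2
0.56 [-0.6 -2.1] 3.1
0.6 [-0.6 -2.2] 3.0
0.64 [-0.7 -2.3] 3.0
0.68 [-0.7 -2.4] 2.9
0.72 [-0.7 -2.5] 2.8
```

Gripped the bar: width is 33 mm. Now the lift along the arc.

Request:
servo_tool([
  {"jaw": 0.3,"dx": -0.1,"dy": -0.3,"dz": 3.8,"ax": 0,"ay": 0,"az": 0},
  {"jaw": 0.3,"dx": -0.1,"dy": -0.4,"dz": 3.8,"ax": 0,"ay": 0,"az": 0},
  {"jaw": 0.3,"dx": -0.2,"dy": -0.6,"dz": 3.8,"ax": 0,"ay": 0,"az": 0},
  {"jaw": 0.3,"dx": -0.2,"dy": -0.7,"dz": 3.7,"ax": 0,"ay": 0,"az": 0},
  {"jaw": 0.3,"dx": -0.3,"dy": -0.9,"dz": 3.7,"ax": 0,"ay": 0,"az": 0},
  {"jaw": 0.3,"dx": -0.3,"dy": -1.0,"dz": 3.7,"ax": 0,"ay": 0,"az": 0},
  {"jaw": 0.3,"dx": -0.3,"dy": -1.2,"dz": 3.6,"ax": 0,"ay": 0,"az": 0},
  {"jaw": 0.3,"dx": -0.4,"dy": -1.3,"dz": 3.6,"ax": 0,"ay": 0,"az": 0},
])

```text
time: 5.2
tool_pos: [0.5641, 0.0095, 0.0897]
tcp_rot: [0.702, -0.096, -0.699, -0.097]
wrist_force: [6.3, -3.2, -4.2]
grip_width: 0.0329
```

```bash
python3 -c "
from h import *
st()"
```

```text
t 5.2 pos [564.1   9.5  89.7] e [-29.1   1.4] head 164.25 xaxis [ 0.003  0.001 -1.   ] F [ 6.3 -3.2 -4.2] T [-0.51 -1.93 -0.03] w 32.9
```

Request:
servo_tool([
  {"jaw": 0.3,"dx": -0.9,"dy": -1.6,"dz": 4.3,"ax": 0,"ay": 0,"az": 0},
  {"jaw": 0.3,"dx": -0.6,"dy": -1.9,"dz": 4.3,"ax": 0,"ay": 0,"az": 0},
  {"jaw": 0.3,"dx": -0.6,"dy": -2.1,"dz": 4.2,"ax": 0,"ay": 0,"az": 0},
  {"jaw": 0.3,"dx": -0.7,"dy": -2.3,"dz": 4.1,"ax": 0,"ay": 0,"az": 0},
  {"jaw": 0.3,"dx": -0.7,"dy": -2.5,"dz": 4.0,"ax": 0,"ay": 0,"az": 0},
  {"jaw": 0.3,"dx": -0.8,"dy": -2.7,"dz": 3.8,"ax": 0,"ay": 0,"az": 0},
  {"jaw": 0.3,"dx": -0.8,"dy": -2.9,"dz": 3.7,"ax": 0,"ay": 0,"az": 0},
  {"jaw": 0.3,"dx": -0.8,"dy": -2.9,"dz": 3.5,"ax": 0,"ay": 0,"az": 0},
])

```text
time: 6.2
tool_pos: [0.5583, -0.0103, 0.1227]
tcp_rot: [0.702, -0.097, -0.699, -0.097]
wrist_force: [5.5, -5.9, -0.2]
grip_width: 0.0325
```

```bash
python3 -c "
from h import *
st()"
```

```text
t 6.2 pos [558.3 -10.3 122.7] e [-8.4  1.4] head 164.27 xaxis [ 0.004 -0.001 -1.   ] F [ 5.5 -5.9 -0.2] T [-1.41 -1.69 -0.03] w 32.5
```

Request:
servo_tool([
  {"jaw": 0.7,"dx": 0,"dy": 0,"dz": 0,"ax": 0,"ay": 0,"az": 0},
  {"jaw": 0.7,"dx": 0,"dy": 0,"dz": 0,"ax": 0,"ay": 0,"az": 0},
  {"jaw": 0.8,"dx": 0,"dy": 0,"dz": 15,"ax": 0,"ay": 0,"az": 0},
  {"jaw": 0.9,"dx": 0,"dy": 0,"dz": 45,"ax": 0,"ay": 0,"az": 0},
  {"jaw": 1,"dx": -7,"dy": 50,"dz": 20,"ax": 0,"ay": 0,"az": -10},
  {"jaw": 1,"dx": -7,"dy": 50,"dz": 0,"ax": 0,"ay": 0,"az": -10},
  {"jaw": 1,"dx": -7,"dy": 50,"dz": 0,"ax": 0,"ay": 0,"az": -10},
  {"jaw": 1,"dx": -7,"dy": 50,"dz": 0,"ax": 0,"ay": 0,"az": -10},
])

```text
time: 7.2
tool_pos: [0.528, 0.1921, 0.2031]
tcp_rot: [0.624, -0.332, -0.624, -0.333]
wrist_force: [0.2, -0.3, -0.2]
grip_width: 0.0856
```

Request:
servo_tool([
  {"jaw": 1,"dx": -7,"dy": 50,"dz": 0,"ax": 0,"ay": 0,"az": -10},
  {"jaw": 1,"dx": -7,"dy": 50,"dz": 0,"ax": 0,"ay": 0,"az": -10},
  {"jaw": 1,"dx": -7,"dy": 50,"dz": 0,"ax": 0,"ay": 0,"az": -10},
  {"jaw": 1,"dx": 0,"dy": 0,"dz": 0,"ax": 0,"ay": 0,"az": -5},
  {"jaw": 1,"dx": 0,"dy": 0,"dz": -40,"ax": 0,"ay": 0,"az": 0},
  {"jaw": 1,"dx": 0,"dy": 0,"dz": -20,"ax": 0,"ay": 0,"az": 0},
  {"jaw": 1,"dx": 0,"dy": 0,"dz": 0,"ax": 0,"ay": 0,"az": 0},
  {"jaw": 1,"dx": 0,"dy": 0,"dz": 0,"ax": 0,"ay": 0,"az": 0},
])

```text
time: 8.2
tool_pos: [0.5082, 0.341, 0.1435]
tcp_rot: [-0.497, 0.502, 0.497, 0.504]
wrist_force: [0.6, 0.4, -0.2]
grip_width: 0.0855
```

Run:
```python
from h import *
st()
p,d,m=shot('wrist'); np.savez('pics/w3.npz',p=p,d=d,**m)
mk=(p.max(-1)<75).astype(np.uint8); W=plane(m,[[0,0]],.006)
k,l,s_,ce=cv2.connectedComponentsWithStats(mk)
for i in range(1,k):
    if s_[i,4]>1500: 
        cn=max(cv2.findContours((l==i).astype(np.uint8),cv2.RETR_EXTERNAL,cv2.CHAIN_APPROX_NONE)[0],key=len)[:,0]
        r=cv2.minAreaRect((plane(m,cn,.006)[:,:2]*1000).astype(np.float32)); print(s_[i],r)
p2,d2,m2=shot('scene')
x=p2[200:320,150:330]; y=cv2.resize(x,(400,267),interpolation=cv2.INTER_CUBIC)
save(np.vstack([p[:,120:520],y]),'v3.png')
```

```text
t 8.2 pos [508.2 341.  143.5] e [-332.  -144.2] head 89.26 xaxis [ 0.002  0.001 -1.   ] F [ 0.6  0.4 -0.2] T [-0.02  0.01 -0.02] w 85.5
[ 499    0   50   84 3223] ((391.6325378417969, 500.70037841796875), (58.92017364501953, 35.836952209472656), 0.22769597172737122)
[  271    28   128   188 11804] ((457.9229431152344, 360.4504089355469), (104.42823028564453, 155.4181365966797), 83.2437973022461)
[    0   166   640   234 56301] ((615.0965576171875, 344.8037109375), (695.2509155273438, 256.2098693847656), 89.2278823852539)
```

View pics/v3.png

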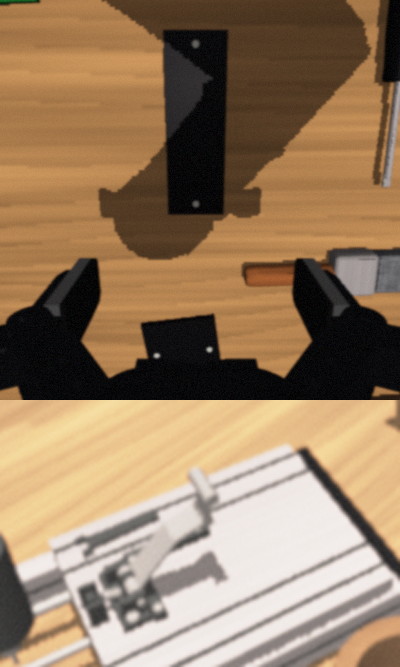

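The lower view shows the clip staying up. The upper view shows the blank clear of everything, corners about (284,30), (347,31), (343,213), (289,214).

Run:
```python
from h import *
z=np.load('pics/w3.npz');p=z['p']
W=plane(z,[(283.5,30),(347.5,30.5),(343.5,213.5),(288.5,214)],.006)[:,:2]*1000
print(W.round(1),W.mean(0)); 
mk=((p.max(-1)<75)).astype(np.uint8)*0
mk[20:225,270:360]=(p[20:225,270:360].max(-1)<75)&((p[20:225,270:360].max(-1).astype(int)-p[20:225,270:360].min(-1))<22)
cn=max(cv2.findContours(cv2.morphologyEx(mk,cv2.MORPH_OPEN,np.ones((5,5))),cv2.RETR_EXTERNAL,cv2.CHAIN_APPROX_NONE)[0],key=len)[:,0]
print(cv2.minAreaRect((plane(z,cn,.006)[:,:2]*1000).astype(np.float32)))
```

```text
[[380.6 318.2]
 [381.5 367.4]
 [530.2 366.1]
 [530.1 316.6]] [455.58401897 342.07202977]
((455.1438903808594, 341.72882080078125), (49.1983642578125, 148.6127166748047), 89.32975006103516)
```

Request:
servo_tool([
  {"jaw": 0.7,"dx": -3,"dy": 0,"dz": -30,"ax": 0,"ay": 0,"az": 0},
  {"jaw": 0.7,"dx": 0,"dy": 0.5,"dz": -30,"ax": 0,"ay": 0,"az": 0},
  {"jaw": 0.7,"dx": 0,"dy": 0,"dz": -25,"ax": 0,"ay": 0,"az": 0},
  {"jaw": 0.7,"dx": 0,"dy": 0,"dz": -10,"ax": 0,"ay": 0,"az": 0},
  {"jaw": 0.7,"dx": 0,"dy": 0,"dz": 0,"ax": 0,"ay": 0,"az": 0},
  {"jaw": 0.7,"dx": 0,"dy": 0,"dz": 0,"ax": 0,"ay": 0,"az": 0},
  {"jaw": 0.7,"dx": 0,"dy": 0,"dz": 0,"ax": 0,"ay": 0,"az": 0},
  {"jaw": 0.7,"dx": 0,"dy": 0,"dz": 0,"ax": 0,"ay": 0,"az": 0},
])

```text
time: 9.3
tool_pos: [0.5048, 0.3411, 0.0476]
tcp_rot: [-0.497, 0.503, 0.497, 0.504]
wrist_force: [-0.2, 1.0, 0.2]
grip_width: 0.0598
```

Run:
```python
from h import *
def tips(P,s):
    R=Ro.from_quat(s['tcp_rot']).as_matrix(); L=(P.reshape(-1,3)-s['tool_pos'])@R*1000
    k=(abs(L[:,1])<16)&(abs(L[:,2])<62)&(L[:,0]>-70)&(L[:,0]<25)
    for sg in(1,-1):
        q=L[k&(L[:,2]*sg>15)]; q=q[P.reshape(-1,3)[k&(L[:,2]*sg>15)][:,2]>.012]
        if len(q): i=q[:,0].argsort()[-12:]; print(sg,len(q),q[i].mean(0).round(1),q[:,0].max().round(1))
z=np.load('pics/w3.npz'); s=st()
s3=dict(s); s3['tool_pos']=np.array([.5082,.341,.1435]); tips(cloud(z,z['d']),s3)
p,d,m=shot('wrist'); save(p,'w4.png'); tips(cloud(m,d),s)
```

```text
t 9.3 pos [504.8 341.1  47.6] e [-331.2 -147.5] head 89.23 xaxis [ 0.001  0.001 -1.   ] F [-0.2  1.   0.2] T [0.   0.03 0.  ] w 59.8
1 7293 [-13.7   1.2  43.5] -12.7
-1 7893 [-13.4   0.7 -42.2] -12.6
1 9614 [-6.   3.3 30.7] -5.1
-1 9779 [ -5.7   1.8 -29.2] -5.0
```

Request:
servo_tool([
  {"jaw": 0.7,"dx": 0,"dy": 0.3,"dz": -20,"ax": 0,"ay": 0,"az": 0},
  {"jaw": 0.7,"dx": 0,"dy": 0,"dz": -20,"ax": 0,"ay": 0,"az": 0},
  {"jaw": 0.7,"dx": 0,"dy": 0,"dz": -9.5,"ax": 0,"ay": 0,"az": 0},
  {"jaw": 0.7,"dx": 0,"dy": 0,"dz": 0,"ax": 0,"ay": 0,"az": 0},
  {"jaw": 0.5,"dx": 0,"dy": 0,"dz": 0,"ax": 0,"ay": 0,"az": 0},
  {"jaw": 0.5,"dx": 0,"dy": 0,"dz": 0,"ax": 0,"ay": 0,"az": 0},
  {"jaw": 0.5,"dx": 0,"dy": 0,"dz": 0,"ax": 0,"ay": 0,"az": 0},
  {"jaw": 0.5,"dx": 0,"dy": 0,"dz": 0,"ax": 0,"ay": 0,"az": 0},
], squeeze=50)

```text
time: 10.35
tool_pos: [0.5051, 0.3417, -0.0017]
tcp_rot: [-0.497, 0.503, 0.497, 0.504]
wrist_force: [-1.2, -0.4, 4.9]
grip_width: 0.0481
```

Run:
```python
from h import *
st()
```

```text
t 10.35 pos [505.1 341.7  -1.7] e [-331.9 -147.5] head 89.25 xaxis [ 0.001  0.001 -1.   ] F [-1.2 -0.4  4.9] T [0.02 0.16 0.03] w 48.1
```

Request:
servo_tool([
  {"jaw": 0.5,"dx": 0,"dy": 0,"dz": 20,"ax": 0,"ay": 0,"az": 0},
  {"jaw": 0.5,"dx": 0,"dy": 0,"dz": 50,"ax": 0,"ay": 0,"az": 0},
  {"jaw": 0.5,"dx": 0,"dy": 0,"dz": 60,"ax": 0,"ay": 0,"az": 0},
  {"jaw": 0.5,"dx": 12,"dy": -26,"dz": 0,"ax": 0,"ay": 0,"az": 9},
  {"jaw": 0.5,"dx": 12,"dy": -26,"dz": 0,"ax": 0,"ay": 0,"az": 10},
  {"jaw": 0.5,"dx": 12,"dy": -26,"dz": 0,"ax": 0,"ay": 0,"az": 10},
  {"jaw": 0.5,"dx": 12,"dy": -26,"dz": 0,"ax": 0,"ay": 0,"az": 10},
  {"jaw": 0.5,"dx": 12,"dy": -26,"dz": 0,"ax": 0,"ay": 0,"az": 10},
])

```text
time: 11.35
tool_pos: [0.5644, 0.21, 0.1268]
tcp_rot: [-0.661, 0.251, 0.662, 0.25]
wrist_force: [0.0, -0.3, -0.5]
grip_width: 0.0482
```

Request:
servo_tool([
  {"jaw": 0.5,"dx": 12,"dy": -26,"dz": 0,"ax": 0,"ay": 0,"az": 10},
  {"jaw": 0.5,"dx": 12,"dy": -26,"dz": 0,"ax": 0,"ay": 0,"az": 10},
  {"jaw": 0.5,"dx": 14,"dy": -30,"dz": 0,"ax": 0,"ay": 0,"az": 5.5},
  {"jaw": 0.5,"dx": 0,"dy": 0,"dz": -20,"ax": 0,"ay": 0,"az": 0},
  {"jaw": 0.5,"dx": 0,"dy": 0,"dz": -20,"ax": 0,"ay": 0,"az": 0},
  {"jaw": 0.5,"dx": 0,"dy": 0,"dz": 0,"ax": 0,"ay": 0,"az": 0},
  {"jaw": 0.5,"dx": 0,"dy": 0,"dz": 0,"ax": 0,"ay": 0,"az": 0},
  {"jaw": 0.5,"dx": 0,"dy": 0,"dz": 0,"ax": 0,"ay": 0,"az": 0},
])

```text
time: 12.35
tool_pos: [0.6031, 0.1295, 0.0884]
tcp_rot: [0.701, -0.1, -0.699, -0.1]
wrist_force: [-0.3, -1.1, -0.5]
grip_width: 0.0482
```

Run:
```python
from h import *
st()
p,d,m=shot('wrist'); save(p,'w5.png'); np.savez('pics/w5.npz',p=p,d=d,**m); print(tow(-155,6))
P=cloud(m,d); 
mk=(p.max(-1)<60)&(P[...,2]>.075)&(P[...,2]<.115)
k,l,s_,ce=cv2.connectedComponentsWithStats(mk.astype(np.uint8))
for i in np.argsort(-s_[1:,4])[:4]+1:
    Q=P[l==i]; print(s_[i],Q[:,2].min(),Q[:,2].max(), cv2.minAreaRect((Q[:,:2]*1000).astype(np.float32)), toe(Q).min(0),toe(Q).max(0))
```

```text
t 12.35 pos [603.1 129.5  88.4] e [-155.2    5.6] head 163.75 xaxis [ 0.002  0.001 -1.   ] F [-0.3 -1.1 -0.5] T [ 0.06  0.04 -0.03] w 48.2
[0.60344845 0.12925688]
[  247     0   135   319 28392] 0.09310240053518792 0.11496587628224124 ((590.81884765625, 89.98426818847656), (135.9076690673828, 52.012081146240234), 74.41683197021484) [-181.90015799  -21.52830092] [-45.92154523  30.4876354 ]
[390 258  20  21 208] 0.09809999119989374 0.11492920369961773 ((567.8939208984375, 131.74053955078125), (2.750455617904663, 8.466033935546875), 42.539371490478516) [-149.47371728  -32.95721914] [-144.14915539  -25.86822736]
[223 258  21  20 196] 0.09770021188564058 0.11495603431316435 ((632.1134033203125, 113.42764282226562), (8.038385391235352, 2.709751844406128), 11.58891773223877) [-149.41248541   35.00091283] [-144.67346842   41.85959811]
[333  44   6   4  12] 0.09469026549947859 0.09660605692190855 ((569.0037231445312, 41.90900421142578), (1.0712199211120605, 1.927402138710022), 84.21601867675781) [-61.95768328  -3.90619406] [-60.86819694  -1.93216719]
```

View pics/w5.png

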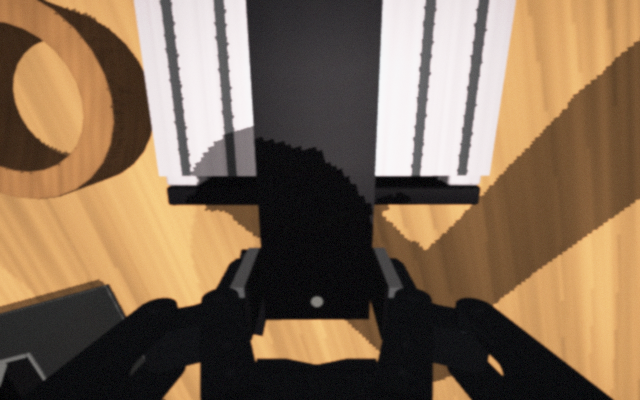

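Request:
servo_tool([
  {"jaw": 0.5,"dx": 0,"dy": 0,"dz": -20,"ax": 0,"ay": 0,"az": 0},
  {"jaw": 0.5,"dx": 0,"dy": 0,"dz": -11,"ax": 0,"ay": 0,"az": 0},
  {"jaw": 0.5,"dx": 0,"dy": 0,"dz": -3,"ax": 0,"ay": 0,"az": 0},
  {"jaw": 0.5,"dx": 0,"dy": 0,"dz": 0,"ax": 0,"ay": 0,"az": 0},
  {"jaw": 0.5,"dx": 0,"dy": 0,"dz": 0,"ax": 0,"ay": 0,"az": 0},
  {"jaw": 0.5,"dx": -2,"dy": -6.9,"dz": 0,"ax": 0,"ay": 0,"az": 0},
  {"jaw": 0.5,"dx": -2,"dy": -6.9,"dz": 0,"ax": 0,"ay": 0,"az": 0},
  {"jaw": 0.5,"dx": -2,"dy": -6.9,"dz": 0,"ax": 0,"ay": 0,"az": 0},
])

```text
time: 13.4
tool_pos: [0.5964, 0.1078, 0.0535]
tcp_rot: [0.7, -0.1, -0.7, -0.1]
wrist_force: [0.4, -0.0, -0.5]
grip_width: 0.0482
```

```bash
python3 -c "
from h import *
st()"
```

```text
t 13.4 pos [596.4 107.8  53.5] e [-132.4    5.2] head 163.71 xaxis [ 0.  0. -1.] F [ 0.4 -0.  -0.5] T [ 0.02  0.04 -0.01] w 48.2
```

Request:
servo_tool([
  {"jaw": 0.5,"dx": -1.5,"dy": -5.4,"dz": -0.3,"ax": 0,"ay": 0,"az": 0},
  {"jaw": 0.5,"dx": -1.5,"dy": -5.4,"dz": -0.3,"ax": 0,"ay": 0,"az": 0},
  {"jaw": 0.5,"dx": -1.5,"dy": -5.4,"dz": -0.2,"ax": 0,"ay": 0,"az": 0},
  {"jaw": 0.5,"dx": -1.5,"dy": -5.4,"dz": 0,"ax": 0,"ay": 0,"az": 0},
  {"jaw": 0.5,"dx": -1.5,"dy": -5.4,"dz": 0,"ax": 0,"ay": 0,"az": 0},
  {"jaw": 0.5,"dx": -1.5,"dy": -5.4,"dz": 0,"ax": 0,"ay": 0,"az": 0},
  {"jaw": 0.5,"dx": -1.5,"dy": -5.4,"dz": 0,"ax": 0,"ay": 0,"az": 0},
  {"jaw": 0.5,"dx": 0,"dy": 0,"dz": 0,"ax": 0,"ay": 0,"az": 0},
])

```text
time: 14.4
tool_pos: [0.5866, 0.0702, 0.0533]
tcp_rot: [0.7, -0.1, -0.7, -0.1]
wrist_force: [-0.9, 0.3, 6.1]
grip_width: 0.0482
```

```bash
python3 -c "
from h import *
st()"
```

```text
t 14.4 pos [586.6  70.2  53.3] e [-93.6   6.2] head 163.74 xaxis [ 0.001 -0.    -1.   ] F [-0.9  0.3  6.1] T [ 0.21 -0.07 -0.  ] w 48.2
```

Request:
servo_tool([
  {"jaw": 0.5,"dx": -0.9,"dy": -1.2,"dz": 0.3,"ax": 0,"ay": 0,"az": 0},
  {"jaw": 0.5,"dx": -0.9,"dy": -1.2,"dz": 0,"ax": 0,"ay": 0,"az": 0},
  {"jaw": 0.5,"dx": -0.9,"dy": -1.2,"dz": 0,"ax": 0,"ay": 0,"az": 0},
  {"jaw": 0.5,"dx": -1,"dy": -1.2,"dz": 0,"ax": 0,"ay": 0,"az": 0},
  {"jaw": 0.5,"dx": -1,"dy": -1.2,"dz": 0,"ax": 0,"ay": 0,"az": 0},
  {"jaw": 0.5,"dx": -1,"dy": -1.2,"dz": 0,"ax": 0,"ay": 0,"az": 0},
  {"jaw": 0.5,"dx": -0.9,"dy": -1.2,"dz": 0,"ax": 0,"ay": 0,"az": 0},
  {"jaw": 0.5,"dx": 0,"dy": 0,"dz": 0,"ax": 0,"ay": 0,"az": 0},
])

```text
time: 15.4
tool_pos: [0.5799, 0.0623, 0.0533]
tcp_rot: [0.7, -0.1, -0.7, -0.1]
wrist_force: [0.9, 1.2, 6.3]
grip_width: 0.0477
```

```bash
python3 -c "
from h import *
s=st(); print(s['wrist_force'][:2]@EX,s['wrist_force'][:2]@EY)"
```

```text
t 15.4 pos [579.9  62.3  53.3] e [-84.1   2. ] head 163.75 xaxis [ 0.001  0.    -1.   ] F [0.9 1.2 6.3] T [ 0.53 -0.23 -0.03] w 47.7
-1.358206595025172 0.5159375364367488
```

Request:
servo_tool([
  {"jaw": 0.5,"dx": -0.4,"dy": -0.7,"dz": 0,"ax": 0,"ay": 0,"az": 0},
  {"jaw": 0.5,"dx": -0.4,"dy": -0.7,"dz": 0,"ax": 0,"ay": 0,"az": 0},
  {"jaw": 0.5,"dx": -0.4,"dy": -0.7,"dz": 0,"ax": 0,"ay": 0,"az": 0},
  {"jaw": 0.5,"dx": -0.4,"dy": -0.7,"dz": 0,"ax": 0,"ay": 0,"az": 0},
  {"jaw": 0.5,"dx": -0.4,"dy": -0.7,"dz": 0,"ax": 0,"ay": 0,"az": 0},
  {"jaw": 0.5,"dx": -0.4,"dy": -0.7,"dz": 0,"ax": 0,"ay": 0,"az": 0},
  {"jaw": 0.5,"dx": 0,"dy": 0,"dz": 0,"ax": 0,"ay": 0,"az": 0},
  {"jaw": 0.5,"dx": 0,"dy": 0,"dz": 0,"ax": 0,"ay": 0,"az": 0},
])

```text
time: 16.4
tool_pos: [0.5779, 0.0584, 0.0533]
tcp_rot: [0.701, -0.1, -0.699, -0.1]
wrist_force: [1.8, 2.7, 5.5]
grip_width: 0.0479
```

```bash
python3 -c "
from h import *
s=st(); print(s['wrist_force'][:2]@EX,s['wrist_force'][:2]@EY)"
```

```text
t 16.4 pos [577.9  58.4  53.3] e [-79.8   1.1] head 163.76 xaxis [ 0.002  0.001 -1.   ] F [1.8 2.7 5.5] T [ 0.8  -0.48  0.02] w 47.9
-3.090216725550879 0.9406779275811363
```

Request:
servo_tool([
  {"jaw": 0.5,"dx": -0.4,"dy": -0.25,"dz": 0,"ax": 0,"ay": 0,"az": 0},
  {"jaw": 0.5,"dx": -0.4,"dy": -0.25,"dz": 0,"ax": 0,"ay": 0,"az": 0},
  {"jaw": 0.5,"dx": -0.4,"dy": -0.25,"dz": 0,"ax": 0,"ay": 0,"az": 0},
  {"jaw": 0.5,"dx": -0.4,"dy": -0.25,"dz": 0,"ax": 0,"ay": 0,"az": 0},
  {"jaw": 0.5,"dx": -0.4,"dy": -0.25,"dz": 0,"ax": 0,"ay": 0,"az": 0},
  {"jaw": 0.5,"dx": -0.4,"dy": -0.25,"dz": 0,"ax": 0,"ay": 0,"az": 0},
  {"jaw": 0.5,"dx": 0,"dy": 0,"dz": 0,"ax": 0,"ay": 0,"az": 0},
  {"jaw": 0.5,"dx": 0,"dy": 0,"dz": 0,"ax": 0,"ay": 0,"az": 0},
])

```text
time: 17.4
tool_pos: [0.5773, 0.0574, 0.0534]
tcp_rot: [0.702, -0.099, -0.698, -0.1]
wrist_force: [5.6, 2.5, 2.1]
grip_width: 0.0486
```

```bash
python3 -c "
from h import *
s=st(); print(s['wrist_force'][:2]@EX,s['wrist_force'][:2]@EY)"
```

```text
t 17.4 pos [577.3  57.4  53.4] e [-78.7   0.8] head 163.82 xaxis [ 0.006  0.001 -1.   ] F [5.6 2.5 2.1] T [ 0.97 -1.88  0.23] w 48.6
-3.9552058061989426 4.692405536842737
```

Request:
servo_tool([
  {"jaw": 0.5,"dx": -0.3,"dy": -0.4,"dz": 0,"ax": 0,"ay": 0,"az": 0},
  {"jaw": 0.5,"dx": -0.3,"dy": -0.4,"dz": 0,"ax": 0,"ay": 0,"az": 0},
  {"jaw": 0.5,"dx": -0.3,"dy": -0.4,"dz": 0,"ax": 0,"ay": 0,"az": 0},
  {"jaw": 0.5,"dx": -0.3,"dy": -0.4,"dz": 0,"ax": 0,"ay": 0,"az": 0},
  {"jaw": 0.5,"dx": -0.3,"dy": -0.4,"dz": 0,"ax": 0,"ay": 0,"az": 0},
  {"jaw": 0.5,"dx": 0,"dy": 0,"dz": 0,"ax": 0,"ay": 0,"az": 0},
  {"jaw": 0.5,"dx": 0,"dy": 0,"dz": 0,"ax": 0,"ay": 0,"az": 0},
  {"jaw": 0.5,"dx": 0,"dy": 0,"dz": 0,"ax": 0,"ay": 0,"az": 0},
])

```text
time: 18.4
tool_pos: [0.5773, 0.0573, 0.0536]
tcp_rot: [0.703, -0.097, -0.697, -0.101]
wrist_force: [8.1, 8.5, -0.9]
grip_width: 0.048
```

```bash
python3 -c "
from h import *
s=st(); print(s['wrist_force'][:2]@EX,s['wrist_force'][:2]@EY)
p,d,m=shot('wrist'); save(p,'w6.png'); np.savez('pics/w6.npz',p=p,d=d,**m)
a=cv2.convertScaleAbs(p[0:200,190:450],alpha=1.7); save(cv2.resize(a,None,fx=3,fy=3,interpolation=cv2.INTER_CUBIC),'c6.png')"
```

```text
t 18.4 pos [577.3  57.3  53.6] e [-78.6   0.9] head 163.84 xaxis [ 0.01   0.004 -1.   ] F [ 8.1  8.5 -0.9] T [ 2.5  -2.26  0.17] w 48.0
-10.419162293040882 5.45371912302744
```

View pics/c6.png

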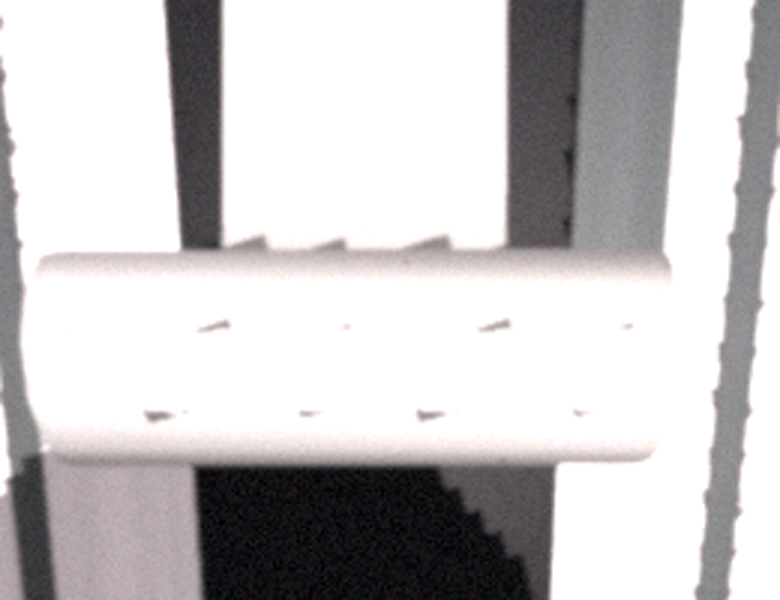

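Both contacts hold: about 10 N on the stop and 5 N on the fence, with the position frozen. The crop shows the plate under the raised bar, tight along the fence. Releasing now and rising.

Request:
servo_tool([
  {"jaw": 0.62,"dx": 0,"dy": 0,"dz": 0,"ax": 0,"ay": 0,"az": 0},
  {"jaw": 0.75,"dx": 0,"dy": 0,"dz": 0,"ax": 0,"ay": 0,"az": 0},
  {"jaw": 0.75,"dx": 0,"dy": 0,"dz": 0,"ax": 0,"ay": 0,"az": 0},
  {"jaw": 0.75,"dx": 0,"dy": 0,"dz": 10,"ax": 0,"ay": 0,"az": 0},
  {"jaw": 0.75,"dx": 0,"dy": 0,"dz": 30,"ax": 0,"ay": 0,"az": 0},
  {"jaw": 0.75,"dx": 0,"dy": 0,"dz": 50,"ax": 0,"ay": 0,"az": 0},
  {"jaw": 0.75,"dx": 0,"dy": 0,"dz": 45,"ax": 0,"ay": 0,"az": 0},
  {"jaw": 0.75,"dx": 0,"dy": 0,"dz": 0,"ax": 0,"ay": 0,"az": 0},
])

```text
time: 19.45
tool_pos: [0.5753, 0.0549, 0.1931]
tcp_rot: [0.703, -0.099, -0.697, -0.101]
wrist_force: [-0.2, 0.8, -0.4]
grip_width: 0.0634
```

```bash
python3 -c "
from h import *
s=st(); print(tow(-7.8,.5))
p,d,m=shot('wrist'); np.savez('pics/w7.npz',p=p,d=d,**m)
a=cv2.convertScaleAbs(p[0:260,170:470],alpha=1.7); save(cv2.resize(a,None,fx=2.3,fy=2.3,interpolation=cv2.INTER_CUBIC),'c7.png')
P=cloud(m,d);Q=P.reshape(-1,3);Q=Q[(Q[:,2]>.115)&(Q[:,2]<.16)];e=toe(Q);k=(abs(e[:,1])<25)&(e[:,0]>-25)&(e[:,0]<5)
print('bar',e[k].min(0),e[k].max(0),Q[k][:,2].max())
"
```

```text
t 19.45 pos [575.3  54.9 193.1] e [-75.7  -0.4] head 163.75 xaxis [ 0.009  0.002 -1.   ] F [-0.2  0.8 -0.4] T [ 0.03  0.01 -0.07] w 63.4
[ 0.55734344 -0.01064458]
bar [-13.18838878 -16.45027951] [ 1.00195023 17.13722511] 0.14650046539359113
```

View pics/c7.png

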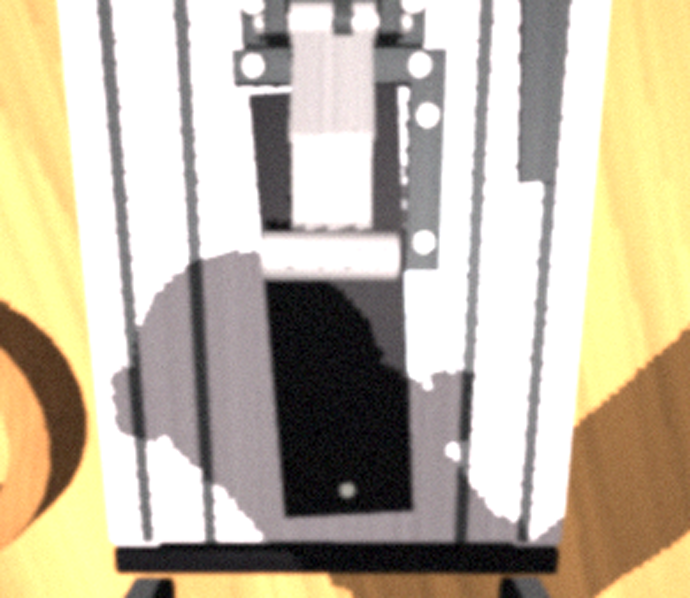

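The crop shows the plate slightly skewed, with a thin gap at the stop (crop (325,88)) and beside the fence (crop (405,130)). I'll measure it.

Run:
```python
from h import *
z=np.load('pics/w7.npz');f=lambda c:[170+c[0]/2.3,c[1]/2.3]
for n,c,h in (('plate TL',(251,94),.061),('plate TR',(399,88),.061),('right mid',(404,290),.061),('BR',(411,508),.061),('BL',(286,516),.061),('left mid',(267,283),.061),('stop L face',(240,86),.055),('stop R',(385,83),.055),('fence end',(408,268),.055),('fence top',(413,100),.063),('bedL',(110,542),.055),('bedR',(560,542),.055)):
    print(n,toe(plane(z,f(c),h)).round(1))
g=cv2.cvtColor(z['p'],cv2.COLOR_RGB2GRAY)
L=cv2.createLineSegmentDetector().detect(g[:250,200:420])[0][:,0]+np.array([200,0,200,0])
for l in L:
    e=toe(plane(z,[l[:2],l[2:]],.061)); n=np.linalg.norm(e[1]-e[0])
    if n>15 and abs(e[:,1]).max()<45: print(l.round(0),e.round(1).tolist(),round(np.degrees(np.arctan2(*(e[1]-e[0])[::-1]))%180,1))
```

```text
plate TL [[41.7 27.5]]
plate TR [[ 43.3 -21.4]]
right mid [[-21.7 -24.6]]
BR [[-104.   -29.3]]
BL [[-107.4   19. ]]
left mid [[-19.2  23.9]]
stop L face [[45.1 31.7]]
stop R [[ 45.8 -17.1]]
fence end [[-14.4 -26.4]]
fence top [[ 39.4 -25.9]]
bedL [[-120.9   90.5]]
bedR [[-120.7  -89.8]]
[345. 119. 347. 163.] [[-16.4, -24.3], [-52.1, -26.2]] 3.1
[283. 107. 277.  40.] [[-6.6, 25.9], [41.9, 28.8]] 3.5
[296.  36. 272.  37.] [[44.6, 14.9], [44.0, 32.9]] 91.9
[335. 157. 355. 168.] [[-46.8, -16.4], [-56.1, -33.1]] 61.0
[342.  36. 343.  79.] [[45.1, -20.4], [14.1, -21.8]] 2.6
[364.  22. 361. 117.] [[54.4, -36.4], [-14.4, -36.6]] 0.1
[295.  41. 297.  98.] [[41.8, 15.1], [0.1, 14.9]] 0.3
[283. 232. 265. 211.] [[-114.9, 29.6], [-94.8, 44.7]] 37.0
[331.  99. 332.  14.] [[-0.9, -12.3], [59.4, -12.7]] 179.6
[284. 119. 343. 120.] [[-15.8, 25.2], [-16.5, -22.5]] 89.2
[296.  12. 297.  34.] [[61.3, 14.5], [46.1, 14.0]] 2.0
[349. 222. 294. 224.] [[-104.6, -29.9], [-107.4, 19.1]] 93.2
[293. 223. 285. 123.] [[-106.2, 20.0], [-19.2, 25.2]] 3.4
[347. 166. 349. 221.] [[-54.4, -26.5], [-103.9, -29.5]] 3.4
[299.  96. 328.  97.] [[1.3, 12.7], [1.0, -10.2]] 89.1
[342. 102. 302. 104.] [[-3.0, -21.3], [-4.6, 10.9]] 92.8
[315. 124. 331. 140.] [[-19.8, 0.3], [-33.0, -12.9]] 44.9
```

The plate is turned about 3.2°: my push at the trailing end, beyond the fence, levered it around the fence's end. I'll regrip it squarely with a slight bias that turns the leading end toward the fence.

Request:
servo_tool([
  {"jaw": 0.85,"dx": 1.7,"dy": 4.2,"dz": -40,"ax": 0,"ay": 0.5,"az": -0.6},
  {"jaw": 0.85,"dx": 0,"dy": 0,"dz": -50,"ax": 0,"ay": 0,"az": 0},
  {"jaw": 0.85,"dx": 0,"dy": 0,"dz": -30,"ax": 0,"ay": 0,"az": 0},
  {"jaw": 0.85,"dx": 0,"dy": 0,"dz": -15,"ax": 0,"ay": 0,"az": 0},
  {"jaw": 0.8,"dx": 0,"dy": 0,"dz": -4,"ax": 0,"ay": 0,"az": 0},
  {"jaw": 0.8,"dx": 0,"dy": 0,"dz": 0,"ax": 0,"ay": 0,"az": 0},
  {"jaw": 0.75,"dx": 0,"dy": 0,"dz": 0,"ax": 0,"ay": 0,"az": 0},
  {"jaw": 0.75,"dx": 0,"dy": 0,"dz": 0,"ax": 0,"ay": 0,"az": 0},
], squeeze=25)

```text
time: 20.5
tool_pos: [0.5754, 0.059, 0.0498]
tcp_rot: [-0.697, 0.104, 0.702, 0.104]
wrist_force: [0.1, 0.2, -0.4]
grip_width: 0.0639
```

```bash
python3 -c "
from h import *
st()"
```

```text
t 20.5 pos [575.4  59.   49.8] e [-79.7  -1.5] head 163.13 xaxis [-0.007  0.001 -1.   ] F [ 0.1  0.2 -0.4] T [-0.03 -0.04 -0.02] w 63.9
```

Request:
servo_tool([
  {"jaw": 0.75,"dx": 1.6,"dy": -0.5,"dz": 3.5,"ax": 0,"ay": -0.4,"az": 0},
  {"jaw": 0.75,"dx": 0,"dy": 0,"dz": 0,"ax": 0,"ay": 0,"az": 0},
  {"jaw": 0.65,"dx": 0,"dy": 0,"dz": 0,"ax": 0,"ay": 0,"az": 0},
  {"jaw": 0.6,"dx": 0,"dy": 0,"dz": 0,"ax": 0,"ay": 0,"az": 0},
  {"jaw": 0.5,"dx": 0,"dy": 0,"dz": 0,"ax": 0,"ay": 0,"az": 0},
  {"jaw": 0.5,"dx": 0,"dy": 0,"dz": 0,"ax": 0,"ay": 0,"az": 0},
  {"jaw": 0.5,"dx": 0,"dy": 0,"dz": 0,"ax": 0,"ay": 0,"az": 0},
  {"jaw": 0.5,"dx": 0,"dy": 0,"dz": 0,"ax": 0,"ay": 0,"az": 0},
], squeeze=40)

```text
time: 21.5
tool_pos: [0.5768, 0.0583, 0.0529]
tcp_rot: [-0.699, 0.104, 0.7, 0.104]
wrist_force: [-1.7, -0.3, 6.1]
grip_width: 0.0486
```

```bash
cat >> h.py <<'E'
def look():
    s=st(); print('Fe',(s['wrist_force'][:2]@EX).round(1),(s['wrist_force'][:2]@EY).round(1))
    p,d,m=shot('wrist'); g=cv2.cvtColor(p,cv2.COLOR_RGB2GRAY)
    L=cv2.createLineSegmentDetector().detect(g)[0][:,0]
    for l in L:
        e=toe(plane(m,[l[:2],l[2:]],.061)); n=np.linalg.norm(e[1]-e[0]); a=np.degrees(np.arctan2(*(e[1]-e[0])[::-1]))%180
        if n>14 and abs(e[:,1]).max()<40 and e[:,0].max()<60 and (a<8 or a>172 or 82<a<98): print(l.round(0),e.round(1).tolist(),round(a,1))
    return p
E
python3 -c "
from h import *
p=look(); save(p,'w8.png')"
```

```text
t 21.5 pos [576.8  58.3  52.9] e [-79.4   0.1] head 163.14 xaxis [-0.001  0.    -1.   ] F [-1.7 -0.3  6.1] T [-0.    0.31 -0.03] w 48.6
Fe 0.7 -1.5
[371. 144. 371. 247.] [[-22.9, -23.8], [-68.3, -25.4]] 2.0
[241.  76. 233.   0.] [[4.0, 26.8], [29.4, 27.7]] 2.1
[253. 337. 379. 336.] [[-115.7, 30.3], [-115.6, -31.4]] 90.0
[323. 348. 254. 349.] [[-122.8, -3.9], [-122.8, 30.1]] 90.0
[412.   0. 407.  73.] [[28.6, -36.9], [4.0, -36.9]] 179.9
[257.   1. 258.  74.] [[29.3, 19.0], [4.3, 20.2]] 177.4
[353.  73. 352.   1.] [[4.3, -16.2], [28.8, -15.4]] 1.9
[369. 318. 268. 322.] [[-105.6, -26.1], [-107.3, 22.5]] 92.0
[259. 246. 248. 147.] [[-67.2, 24.4], [-23.2, 25.9]] 2.0
[266. 322. 265. 294.] [[-106.9, 23.3], [-91.9, 23.3]] 180.0
[254. 146. 309. 144.] [[-22.8, 23.5], [-22.6, 1.1]] 90.5
[381. 348. 332. 348.] [[-122.8, -32.3], [-122.8, -8.2]] 90.0
[379.   1. 376.  71.] [[28.7, -25.0], [5.1, -25.0]] 180.0
[261.  72. 351.  70.] [[5.2, 19.3], [5.3, -15.2]] 90.1
[406.  76. 322.  78.] [[2.9, -36.4], [2.5, -4.1]] 90.6
[309. 144. 363. 143.] [[-22.4, 1.1], [-22.4, -20.8]] 89.9
[322.  80. 248.  81.] [[2.2, -4.2], [2.0, 24.3]] 90.3
```

Request:
servo_tool([
  {"jaw": 0.5,"dx": 0.9,"dy": 0.3,"dz": 0.3,"ax": 0,"ay": 0,"az": 0},
  {"jaw": 0.5,"dx": 0.9,"dy": 0.3,"dz": 0,"ax": 0,"ay": 0,"az": 0},
  {"jaw": 0.5,"dx": 0,"dy": 0,"dz": 0,"ax": 0,"ay": 0,"az": -0.8},
  {"jaw": 0.5,"dx": 0,"dy": 0,"dz": 0,"ax": 0,"ay": 0,"az": -0.8},
  {"jaw": 0.5,"dx": 0,"dy": 0,"dz": 0,"ax": 0,"ay": 0,"az": -0.8},
  {"jaw": 0.5,"dx": 0,"dy": 0,"dz": 0,"ax": 0,"ay": 0,"az": 0},
  {"jaw": 0.5,"dx": 0,"dy": 0,"dz": 0,"ax": 0,"ay": 0,"az": 0},
  {"jaw": 0.5,"dx": 0,"dy": 0,"dz": 0,"ax": 0,"ay": 0,"az": 0},
])

```text
time: 22.55
tool_pos: [0.5789, 0.0587, 0.0529]
tcp_rot: [-0.697, 0.118, 0.697, 0.118]
wrist_force: [1.9, -3.1, 4.4]
grip_width: 0.0486
```

```bash
python3 -c "
from h import *
p=look(); save(p,'w9.png')"
```

```text
t 22.55 pos [578.9  58.7  52.9] e [-80.4   1.9] head 160.76 xaxis [-0.001 -0.    -1.   ] F [ 1.9 -3.1  4.4] T [-0.88 -0.48  0.42] w 48.6
Fe 2.5 2.7
[370. 134. 370. 246.] [[-20.9, -24.2], [-69.8, -23.9]] 179.7
[240.  72. 232.   0.] [[5.4, 25.6], [29.6, 25.5]] 179.8
[252. 338. 378. 332.] [[-115.7, 34.3], [-115.6, -27.4]] 90.1
[313. 347. 254. 350.] [[-122.9, 4.7], [-123.0, 33.8]] 90.1
[404.  16. 404. 113.] [[21.3, -36.7], [-13.3, -37.5]] 1.2
[248.   1. 251.  69.] [[29.2, 19.8], [6.0, 20.9]] 177.2
[347.  63. 343.   0.] [[6.3, -15.4], [27.3, -14.8]] 1.7
[369. 318. 268. 322.] [[-107.5, -23.2], [-107.4, 25.5]] 89.9
[259. 247. 247. 143.] [[-67.8, 25.8], [-21.6, 25.7]] 179.9
[267. 322. 265. 294.] [[-107.0, 26.1], [-91.9, 25.6]] 177.9
[233. 140. 281. 140.] [[-20.3, 31.3], [-21.2, 12.1]] 87.2
[381. 344. 342. 346.] [[-123.0, -28.7], [-123.1, -9.5]] 90.4
[347. 358. 376. 358.] [[-130.2, -11.8], [-131.0, -26.2]] 86.8
[254.  68. 344.  63.] [[6.5, 19.8], [6.5, -14.5]] 90.0
[371.   1. 372.  59.] [[26.8, -24.9], [7.1, -25.0]] 0.2
[281. 140. 396. 131.] [[-21.0, 12.0], [-20.2, -34.5]] 91.0
[372.  64. 331.  72.] [[5.5, -25.0], [3.6, -9.3]] 96.7
```

Request:
servo_tool([
  {"jaw": 0.5,"dx": -0.3,"dy": -0.6,"dz": 0,"ax": 0,"ay": 0,"az": 0},
  {"jaw": 0.5,"dx": -0.3,"dy": -0.6,"dz": 0,"ax": 0,"ay": 0,"az": 0},
  {"jaw": 0.5,"dx": -0.3,"dy": -0.6,"dz": 0,"ax": 0,"ay": 0,"az": 0},
  {"jaw": 0.5,"dx": -0.3,"dy": -0.6,"dz": 0,"ax": 0,"ay": 0,"az": 0},
  {"jaw": 0.5,"dx": -0.3,"dy": -0.6,"dz": 0,"ax": 0,"ay": 0,"az": 0},
  {"jaw": 0.5,"dx": -0.1,"dy": -0.4,"dz": 0,"ax": 0,"ay": 0,"az": 0},
  {"jaw": 0.5,"dx": 0,"dy": 0,"dz": 0,"ax": 0,"ay": 0,"az": 0},
  {"jaw": 0.5,"dx": 0,"dy": 0,"dz": 0,"ax": 0,"ay": 0,"az": 0},
])

```text
time: 23.6
tool_pos: [0.5781, 0.0566, 0.0529]
tcp_rot: [0.698, -0.117, -0.697, -0.119]
wrist_force: [4.7, 2.8, 1.1]
grip_width: 0.0487
```

```bash
python3 -c "
from h import *
p=look(); save(p,'w10.png')"
```

```text
t 23.6 pos [578.1  56.6  52.9] e [-78.2   1.8] head 160.78 xaxis [ 0.002  0.002 -1.   ] F [4.7 2.8 1.1] T [ 0.85 -1.44  0.43] w 48.7
Fe -4.0 3.7
[370. 151. 371. 247.] [[-25.1, -24.1], [-68.0, -24.4]] 0.4
[241.  86. 231.   0.] [[2.7, 25.5], [31.8, 25.5]] 180.0
[251. 341. 381. 335.] [[-115.7, 35.0], [-115.5, -28.8]] 90.1
[378. 348. 256. 353.] [[-122.6, -27.6], [-122.5, 33.3]] 89.9
[247.   0. 252.  86.] [[31.5, 19.8], [2.5, 21.3]] 177.1
[404.   1. 402.  99.] [[28.4, -36.9], [-5.7, -37.0]] 0.2
[346.  81. 342.   0.] [[2.4, -15.2], [29.7, -14.5]] 1.6
[369. 318. 268. 323.] [[-105.2, -23.4], [-105.2, 25.4]] 90.0
[259. 247. 249. 159.] [[-65.5, 25.7], [-26.0, 25.6]] 179.9
[267. 322. 265. 294.] [[-104.8, 25.9], [-89.7, 25.4]] 178.0
[403.  97. 400. 142.] [[-4.8, -37.2], [-22.3, -36.4]] 177.3
[371.   1. 372.  78.] [[29.1, -24.8], [2.7, -25.0]] 0.5
[348. 358. 377. 358.] [[-128.0, -12.6], [-128.8, -27.0]] 86.8
[397.  84. 337.  85.] [[0.2, -34.7], [1.0, -11.5]] 88.1
[338.  88. 279.  91.] [[0.0, -11.9], [0.1, 10.9]] 89.9
```

Request:
servo_tool([
  {"jaw": 0.5,"dx": -0.4,"dy": -0.3,"dz": 0,"ax": 0,"ay": 0,"az": -0.2},
  {"jaw": 0.5,"dx": -0.4,"dy": -0.3,"dz": 0,"ax": 0,"ay": 0,"az": -0.2},
  {"jaw": 0.5,"dx": -0.4,"dy": -0.3,"dz": 0,"ax": 0,"ay": 0,"az": -0.2},
  {"jaw": 0.5,"dx": -0.4,"dy": -0.3,"dz": 0,"ax": 0,"ay": 0,"az": -0.2},
  {"jaw": 0.5,"dx": -0.4,"dy": -0.3,"dz": 0,"ax": 0,"ay": 0,"az": 0},
  {"jaw": 0.5,"dx": 0,"dy": 0,"dz": 0,"ax": 0,"ay": 0,"az": 0},
  {"jaw": 0.5,"dx": 0,"dy": 0,"dz": 0,"ax": 0,"ay": 0,"az": 0},
  {"jaw": 0.5,"dx": 0,"dy": 0,"dz": 0,"ax": 0,"ay": 0,"az": 0},
])

```text
time: 24.65
tool_pos: [0.5784, 0.0564, 0.0536]
tcp_rot: [0.699, -0.12, -0.694, -0.123]
wrist_force: [7.8, 5.1, 0.2]
grip_width: 0.0485
```

```bash
python3 -c "
from h import *
p=look(); save(p,'w11.png')"
```

```text
t 24.65 pos [578.4  56.4  53.6] e [-78.1   2.2] head 160.18 xaxis [ 0.007  0.003 -1.   ] F [7.8 5.1 0.2] T [ 1.72 -2.18  1.05] w 48.5
Fe -7.1 6.0
[369. 174. 370. 212.] [[-35.2, -23.9], [-51.9, -24.1]] 0.8
[251. 341. 379. 334.] [[-115.7, 36.0], [-115.5, -27.6]] 90.2
[371. 212. 371. 246.] [[-51.9, -24.3], [-67.9, -24.1]] 179.4
[240.  91. 229.   0.] [[1.3, 25.7], [32.3, 25.6]] 179.7
[379. 346. 254. 352.] [[-122.7, -27.6], [-122.6, 34.9]] 89.9
[256. 358. 284. 358.] [[-126.0, 34.7], [-127.0, 20.2]] 86.1
[402.   1. 401. 122.] [[28.2, -36.8], [-14.6, -36.9]] 0.1
[244.   1. 249.  88.] [[31.9, 20.2], [2.0, 22.0]] 176.6
[343.  81. 338.   0.] [[2.3, -14.5], [29.7, -13.8]] 1.4
[369. 318. 268. 323.] [[-105.8, -22.9], [-105.8, 26.2]] 89.9
[259. 249. 248. 160.] [[-66.6, 26.1], [-26.2, 26.0]] 179.8
[267. 322. 265. 294.] [[-105.1, 26.5], [-89.9, 26.0]] 177.9
[227. 158. 289. 157.] [[-24.5, 34.6], [-25.8, 8.8]] 87.1
[289. 156. 371. 150.] [[-25.5, 8.8], [-24.9, -24.9]] 91.0
[369.   1. 370.  78.] [[29.0, -24.8], [2.6, -24.9]] 0.2
[389.  84. 309.  90.] [[0.1, -32.3], [-0.1, -1.4]] 90.5
[267.  79. 314.  75.] [[4.9, 14.8], [5.0, -3.6]] 90.4
[309.  91. 262.  94.] [[-0.6, -1.3], [-0.7, 17.4]] 90.4
```

Run:
```python
from h import *
for f in('w5','w6'):
    z=np.load(f'pics/{f}.npz');g=cv2.cvtColor(z['p'],cv2.COLOR_RGB2GRAY)
    h=.061 if f=='w6' else .096
    for l in cv2.createLineSegmentDetector().detect(g)[0][:,0]:
        e=toe(plane(z,[l[:2],l[2:]],h)); n=np.linalg.norm(e[1]-e[0]); a=np.degrees(np.arctan2(*(e[1]-e[0])[::-1]))%180
        if n>25 and abs(e[:,1]).max()<34 and e[:,0].max()<50 and (a<8 or a>172): print(f,e.round(1).tolist(),round(a,1))
```

```text
w5 [[-110.9, 29.7], [-46.5, 30.0]] 0.3
w5 [[-46.6, -19.5], [-110.9, -19.9]] 0.3
w6 [[1.4, 25.6], [30.0, 25.9]] 0.6
w6 [[29.9, 18.8], [2.3, 20.1]] 177.3
w6 [[2.2, -16.5], [29.9, -15.5]] 2.0
w6 [[-66.9, 24.9], [-25.8, 25.4]] 0.6
w6 [[29.9, -24.9], [2.7, -24.9]] 0.1
```

Request:
servo_tool([
  {"jaw": 0.5,"dx": 0.5,"dy": 0.2,"dz": 0,"ax": 0,"ay": 0,"az": 0.2},
  {"jaw": 0.5,"dx": 0.5,"dy": 0.2,"dz": 0,"ax": 0,"ay": 0,"az": 0.2},
  {"jaw": 0.5,"dx": 0.5,"dy": 0.2,"dz": 0,"ax": 0,"ay": 0,"az": 0.2},
  {"jaw": 0.5,"dx": 0.5,"dy": 0.2,"dz": 0,"ax": 0,"ay": 0,"az": 0.2},
  {"jaw": 0.5,"dx": 0.5,"dy": 0.2,"dz": 0,"ax": 0,"ay": 0,"az": 0.2},
  {"jaw": 0.5,"dx": 0,"dy": 0,"dz": 0,"ax": 0,"ay": 0,"az": 0},
  {"jaw": 0.5,"dx": 0,"dy": 0,"dz": 0,"ax": 0,"ay": 0,"az": 0},
  {"jaw": 0.5,"dx": 0,"dy": 0,"dz": 0,"ax": 0,"ay": 0,"az": 0},
])

```text
time: 25.7
tool_pos: [0.5782, 0.0565, 0.053]
tcp_rot: [0.698, -0.116, -0.697, -0.118]
wrist_force: [4.0, 5.4, 1.6]
grip_width: 0.0484
```

```bash
python3 -c "
from h import *
p=look(); save(p,'w12.png')"
```

```text
t 25.7 pos [578.2  56.5  53. ] e [-78.1   1.9] head 160.91 xaxis [ 0.001  0.002 -1.   ] F [4.  5.4 1.6] T [ 1.42 -1.09  0.15] w 48.4
Fe -6.3 2.3
[370. 152. 371. 246.] [[-25.5, -24.0], [-67.3, -24.2]] 0.2
[251. 341. 379. 336.] [[-115.7, 35.1], [-115.5, -28.1]] 90.2
[242.  88. 232.   0.] [[1.8, 25.6], [31.8, 25.5]] 179.9
[379. 348. 254. 353.] [[-122.7, -28.2], [-122.5, 33.9]] 89.9
[319. 363. 376. 356.] [[-130.3, 2.1], [-127.5, -26.3]] 95.5
[405.   1. 403. 104.] [[28.5, -36.9], [-7.5, -37.0]] 0.2
[249.   1. 253.  86.] [[31.4, 19.5], [2.5, 21.1]] 176.9
[348.  81. 344.   1.] [[2.4, -15.5], [29.7, -14.7]] 1.6
[369. 318. 268. 322.] [[-105.3, -23.3], [-105.2, 25.5]] 89.9
[259. 247. 249. 159.] [[-65.5, 25.8], [-26.0, 25.7]] 179.9
[229. 158. 387. 149.] [[-25.1, 33.9], [-24.7, -30.9]] 90.4
[267. 322. 265. 294.] [[-104.8, 26.1], [-89.7, 25.5]] 178.0
[372.   1. 372.  77.] [[29.1, -24.7], [3.3, -24.9]] 0.4
[398.  83. 314.  88.] [[0.5, -34.8], [0.3, -2.5]] 90.3
[267.  77. 321.  74.] [[5.2, 15.5], [5.3, -5.2]] 90.3
[314.  90. 263.  91.] [[-0.3, -2.4], [0.2, 17.4]] 88.4
```

Request:
servo_tool([
  {"jaw": 0.5,"dx": 0.5,"dy": 0.4,"dz": 0,"ax": 0,"ay": 0,"az": 0},
  {"jaw": 0.5,"dx": 0.5,"dy": 0.4,"dz": 0,"ax": 0,"ay": 0,"az": 0},
  {"jaw": 0.5,"dx": 0.4,"dy": 0.3,"dz": 0,"ax": 0,"ay": 0,"az": 0},
  {"jaw": 0.5,"dx": 0,"dy": 0,"dz": 0,"ax": 0,"ay": 0,"az": 0},
  {"jaw": 0.6,"dx": 0,"dy": 0,"dz": 0,"ax": 0,"ay": 0,"az": 0},
  {"jaw": 0.62,"dx": 0,"dy": 0,"dz": 0,"ax": 0,"ay": 0,"az": 0},
  {"jaw": 0.64,"dx": 0,"dy": 0,"dz": 0,"ax": 0,"ay": 0,"az": 0},
  {"jaw": 0.66,"dx": 0,"dy": 0,"dz": 0,"ax": 0,"ay": 0,"az": 0},
])

```text
time: 26.75
tool_pos: [0.5778, 0.0554, 0.0521]
tcp_rot: [-0.696, 0.118, 0.699, 0.117]
wrist_force: [-0.4, 0.4, -0.5]
grip_width: 0.0562
```

```bash
python3 -c "
from h import *
p=look(); save(p,'w13.png')"
```

```text
t 26.75 pos [577.8  55.4  52.1] e [-76.9   1.8] head 160.89 xaxis [-0.004 -0.001 -1.   ] F [-0.4  0.4 -0.5] T [ 0.07  0.06 -0.01] w 56.2
Fe -0.3 -0.5
[243. 345. 389. 338.] [[-115.6, 38.6], [-115.4, -32.9]] 90.1
[242.  93. 231.   0.] [[1.0, 25.5], [32.8, 25.7]] 0.3
[371. 157. 371. 213.] [[-26.4, -24.4], [-50.7, -24.5]] 0.1
[364. 351. 282. 355.] [[-122.6, -20.7], [-122.3, 20.1]] 89.6
[405.   1. 403.  98.] [[29.5, -36.9], [-4.0, -37.0]] 0.2
[249.   1. 254.  89.] [[32.4, 19.3], [2.2, 20.9]] 177.0
[348.  84. 344.   1.] [[2.1, -15.8], [30.7, -14.9]] 1.7
[372. 321. 271. 326.] [[-105.1, -24.4], [-105.4, 24.2]] 90.3
[269. 325. 250. 164.] [[-105.0, 25.1], [-26.8, 25.4]] 0.3
[254. 249. 256. 292.] [[-65.0, 27.6], [-86.4, 29.0]] 176.3
[376. 288. 377. 251.] [[-87.5, -26.5], [-68.5, -27.1]] 178.3
[372. 236. 372. 321.] [[-61.1, -24.5], [-105.0, -24.7]] 0.3
[253. 162. 356. 156.] [[-26.1, 24.1], [-25.7, -18.2]] 90.5
[372.   1. 372.  83.] [[30.1, -24.9], [2.1, -24.9]] 0.0
[407.  99. 405. 146.] [[-4.6, -38.4], [-22.6, -38.3]] 179.5
[346. 358. 374. 358.] [[-126.0, -11.4], [-126.7, -25.6]] 87.3
[401.  88. 289.  95.] [[-0.3, -35.9], [-0.6, 7.3]] 90.4
```

The plate is free and stayed home, at 0.3°, with its trailing edge at −105.2. Now back to the bar.

Request:
servo_tool([
  {"jaw": 0.7,"dx": 0,"dy": 0,"dz": 0,"ax": 0,"ay": 0,"az": 0},
  {"jaw": 0.75,"dx": 0,"dy": 0,"dz": 20,"ax": 0,"ay": 0,"az": 0},
  {"jaw": 0.75,"dx": 0,"dy": 0,"dz": 50,"ax": 0,"ay": 0.2,"az": 0},
  {"jaw": 0.75,"dx": 0,"dy": 0,"dz": 50,"ax": 0,"ay": -0.4,"az": 1},
  {"jaw": 0.75,"dx": -6.4,"dy": -20,"dz": 0,"ax": 0,"ay": 0,"az": 1},
  {"jaw": 0.75,"dx": -7,"dy": -23,"dz": 0,"ax": 0,"ay": 0,"az": 1},
  {"jaw": 0.75,"dx": -7,"dy": -23,"dz": 0,"ax": 0,"ay": 0,"az": 0},
  {"jaw": 0.75,"dx": 0,"dy": 0,"dz": 0,"ax": 0,"ay": 0,"az": 0},
], squeeze=35)

```text
time: 27.8
tool_pos: [0.5575, -0.0115, 0.1727]
tcp_rot: [0.7, -0.1, -0.7, -0.1]
wrist_force: [0.4, -0.8, -0.1]
grip_width: 0.0641
```

```bash
python3 -c "
from h import *
st()"
```

```text
t 27.8 pos [557.5 -11.5 172.7] e [-7.   0.9] head 163.79 xaxis [ 0.001  0.    -1.   ] F [ 0.4 -0.8 -0.1] T [-0.    0.02  0.  ] w 64.1
```

Request:
servo_tool([
  {"jaw": 0.7,"dx": -0.4,"dy": 0.9,"dz": -15,"ax": 0,"ay": 0,"az": 0},
  {"jaw": 0.7,"dx": 0,"dy": 0,"dz": -20,"ax": 0,"ay": 0,"az": 0},
  {"jaw": 0.7,"dx": 0,"dy": 0,"dz": -15,"ax": 0,"ay": 0,"az": 0},
  {"jaw": 0.7,"dx": 0,"dy": 0,"dz": 0,"ax": 0,"ay": 0,"az": 0},
  {"jaw": 0.3,"dx": 0,"dy": 0,"dz": 0,"ax": 0,"ay": 0,"az": 0},
  {"jaw": 0.3,"dx": 0,"dy": 0,"dz": 0,"ax": 0,"ay": 0,"az": 0},
  {"jaw": 0.3,"dx": 0,"dy": 0,"dz": 0,"ax": 0,"ay": 0,"az": 0},
  {"jaw": 0.3,"dx": 0,"dy": 0,"dz": 0,"ax": 0,"ay": 0,"az": 0},
])

```text
time: 28.8
tool_pos: [0.5589, -0.0089, 0.1236]
tcp_rot: [0.702, -0.098, -0.699, -0.099]
wrist_force: [2.5, -0.4, 1.6]
grip_width: 0.0332
```

```bash
python3 -c "
from h import *
st()
p,d,m=shot('wrist'); save(p,'w14.png')"
```

```text
t 28.8 pos [558.9  -8.9 123.6] e [-9.9  1.5] head 163.94 xaxis [ 0.005  0.001 -1.   ] F [ 2.5 -0.4  1.6] T [-0.06 -0.68 -0.02] w 33.2
```

Request:
servo_tool([
  {"jaw": 0.3,"dx": 0.7,"dy": 2.5,"dz": -2.8,"ax": 0,"ay": 0,"az": 0},
  {"jaw": 0.3,"dx": 0.7,"dy": 2.4,"dz": -2.9,"ax": 0,"ay": 0,"az": 0},
  {"jaw": 0.3,"dx": 0.7,"dy": 2.3,"dz": -3.0,"ax": 0,"ay": 0,"az": 0},
  {"jaw": 0.3,"dx": 0.6,"dy": 2.2,"dz": -3.0,"ax": 0,"ay": 0,"az": 0},
  {"jaw": 0.3,"dx": 0.6,"dy": 2.1,"dz": -3.1,"ax": 0,"ay": 0,"az": 0},
  {"jaw": 0.3,"dx": 0.6,"dy": 2.0,"dz": -3.2,"ax": 0,"ay": 0,"az": 0},
  {"jaw": 0.3,"dx": 0.5,"dy": 1.8,"dz": -3.3,"ax": 0,"ay": 0,"az": 0},
  {"jaw": 0.3,"dx": 0.5,"dy": 1.7,"dz": -3.4,"ax": 0,"ay": 0,"az": 0},
])

```text
time: 29.85
tool_pos: [0.5639, 0.0086, 0.099]
tcp_rot: [0.702, -0.098, -0.699, -0.099]
wrist_force: [1.7, 1.4, 3.9]
grip_width: 0.0329
```

```bash
python3 -c "
from h import *
st(); t=.40; print('expect e', 60-95.19*np.cos(t+.063), 71+95.19*np.sin(t+.063)-15.5)"
```

```text
t 29.85 pos [563.9   8.6  99. ] e [-28.1   1.5] head 163.98 xaxis [ 0.005  0.001 -1.   ] F [1.7 1.4 3.9] T [ 0.21 -0.65 -0.05] w 32.9
expect e -25.168075340436204 98.01511546268907
```

Request:
servo_tool([
  {"jaw": 0.3,"dx": 0.4,"dy": 1.3,"dz": -3.4,"ax": 0,"ay": 0,"az": 0},
  {"jaw": 0.3,"dx": 0.4,"dy": 1.2,"dz": -3.5,"ax": 0,"ay": 0,"az": 0},
  {"jaw": 0.3,"dx": 0.3,"dy": 1.1,"dz": -3.6,"ax": 0,"ay": 0,"az": 0},
  {"jaw": 0.3,"dx": 0.3,"dy": 1.1,"dz": -3.6,"ax": 0,"ay": 0,"az": 0},
  {"jaw": 0.3,"dx": 0.3,"dy": 0.9,"dz": -3.7,"ax": 0,"ay": 0,"az": 0},
  {"jaw": 0.3,"dx": 0.2,"dy": 0.8,"dz": -3.7,"ax": 0,"ay": 0,"az": 0},
  {"jaw": 0.3,"dx": 0.2,"dy": 0.7,"dz": -3.7,"ax": 0,"ay": 0,"az": 0},
  {"jaw": 0.3,"dx": 0,"dy": 0,"dz": 0,"ax": 0,"ay": 0,"az": 0},
])

```text
time: 30.85
tool_pos: [0.5661, 0.0163, 0.0719]
tcp_rot: [0.702, -0.098, -0.699, -0.099]
wrist_force: [6.4, 4.7, -2.0]
grip_width: 0.0329
```

```bash
python3 -c "
from h import *
st(); t=.08; print('expect e', 60-95.19*np.cos(t+.063), 71+95.19*np.sin(t+.063)-15.5)"
```

```text
t 30.85 pos [566.1  16.3  71.9] e [-36.1   1.5] head 163.95 xaxis [ 0.004  0.002 -1.   ] F [ 6.4  4.7 -2. ] T [ 1.06 -1.47  0.05] w 32.9
expect e -34.21838724835101 69.06582486691349
```

Request:
servo_tool([
  {"jaw": 0.3,"dx": 0,"dy": 0,"dz": -1,"ax": 0,"ay": 0,"az": 0},
  {"jaw": 0.3,"dx": 0,"dy": 0,"dz": -1,"ax": 0,"ay": 0,"az": 0},
  {"jaw": 0.3,"dx": 0,"dy": 0,"dz": -1,"ax": 0,"ay": 0,"az": 0},
  {"jaw": 0.3,"dx": 0,"dy": 0,"dz": -1,"ax": 0,"ay": 0,"az": 0},
  {"jaw": 0.3,"dx": 0,"dy": 0,"dz": -0.5,"ax": 0,"ay": 0,"az": 0},
  {"jaw": 0.3,"dx": 0,"dy": 0,"dz": 0,"ax": 0,"ay": 0,"az": 0},
  {"jaw": 0.3,"dx": 0,"dy": 0,"dz": 0,"ax": 0,"ay": 0,"az": 0},
  {"jaw": 0.3,"dx": 0,"dy": 0,"dz": 0,"ax": 0,"ay": 0,"az": 0},
])

```text
time: 31.85
tool_pos: [0.5663, 0.0166, 0.0684]
tcp_rot: [0.702, -0.098, -0.698, -0.1]
wrist_force: [3.7, 5.7, 3.3]
grip_width: 0.0328
```

```bash
python3 -c "
from h import *
p=look(); save(p,'w15.png')"
```

```text
t 31.85 pos [566.3  16.6  68.4] e [-36.5   1.5] head 163.97 xaxis [ 0.005  0.002 -1.   ] F [3.7 5.7 3.3] T [ 1.47 -1.03  0.06] w 32.8
Fe -6.5 1.9
[261. 129. 258.  81.] [[25.1, 25.5], [45.7, 25.7]] 0.5
[285.  51. 286. 143.] [[57.5, 13.8], [19.1, 14.2]] 179.4
[265. 336. 266. 357.] [[-84.9, 28.5], [-99.1, 28.2]] 0.9
[272. 357. 271. 333.] [[-99.2, 24.9], [-83.4, 24.8]] 179.6
[346. 168. 348.  58.] [[7.7, -13.2], [54.6, -12.5]] 0.8
[368. 216. 367. 251.] [[-15.6, -24.3], [-34.1, -24.7]] 1.2
[405.  58. 394. 214.] [[54.7, -36.9], [-14.9, -36.9]] 0.0
[266. 248. 261. 134.] [[-32.9, 25.4], [23.0, 25.6]] 0.3
[363. 329. 361. 357.] [[-80.7, -24.7], [-98.9, -24.5]] 179.5
[340. 232. 343. 174.] [[-24.0, -11.1], [4.8, -11.8]] 178.6
[366. 357. 367. 331.] [[-98.8, -27.2], [-81.5, -27.3]] 179.9
[289. 173. 292. 232.] [[5.2, 13.0], [-24.1, 12.3]] 1.4
[356. 287. 355. 262.] [[-54.6, -20.2], [-40.3, -19.4]] 3.6
[339. 261. 338. 233.] [[-39.6, -11.1], [-24.7, -10.3]] 2.9
[294. 233. 293. 261.] [[-24.7, 11.5], [-39.7, 12.3]] 176.8
[278. 289. 353. 289.] [[-55.9, 20.2], [-56.1, -18.7]] 89.7
[376.  83. 369. 213.] [[44.7, -25.0], [-14.3, -24.9]] 179.9
[297. 260. 336. 260.] [[-39.4, 10.2], [-39.4, -9.3]] 90.2
```

Request:
servo_tool([
  {"jaw": 0.3,"dx": 0.3,"dy": 1,"dz": 0.5,"ax": 0,"ay": 0,"az": 0},
  {"jaw": 0.3,"dx": 0.3,"dy": 1,"dz": 0,"ax": 0,"ay": 0,"az": 0},
  {"jaw": 0.5,"dx": 0,"dy": 0,"dz": 0,"ax": 0,"ay": 0,"az": 0},
  {"jaw": 0.6,"dx": 0,"dy": 0,"dz": 0,"ax": 0,"ay": 0,"az": 0},
  {"jaw": 0.7,"dx": 0,"dy": 0,"dz": 0,"ax": 0,"ay": 0,"az": 0},
  {"jaw": 0.7,"dx": 0,"dy": 0,"dz": 15,"ax": 0,"ay": 0,"az": 0},
  {"jaw": 0.7,"dx": 0,"dy": 0,"dz": 40,"ax": 0,"ay": 0,"az": 0},
  {"jaw": 0.7,"dx": 0,"dy": 0,"dz": 40,"ax": 0,"ay": 0,"az": 0},
])

```text
time: 32.9
tool_pos: [0.5653, 0.017, 0.1658]
tcp_rot: [0.701, -0.099, -0.7, -0.099]
wrist_force: [1.2, 0.8, -0.3]
grip_width: 0.0599
```

Request:
servo_tool([
  {"jaw": 0.7,"dx": 6,"dy": 20,"dz": 30,"ax": 0,"ay": 0,"az": 0},
  {"jaw": 0.7,"dx": 6,"dy": 20,"dz": 10,"ax": 0,"ay": 0,"az": 0},
  {"jaw": 0.7,"dx": 0,"dy": 0,"dz": 0,"ax": 0,"ay": 0,"az": 0},
  {"jaw": 0.7,"dx": 0,"dy": 0,"dz": 0,"ax": 0,"ay": 0,"az": 0},
  {"jaw": 0.7,"dx": 0,"dy": 0,"dz": 0,"ax": 0,"ay": 0,"az": 0},
  {"jaw": 0.7,"dx": 0,"dy": 0,"dz": 0,"ax": 0,"ay": 0,"az": 0},
  {"jaw": 0.7,"dx": 0,"dy": 0,"dz": 0,"ax": 0,"ay": 0,"az": 0},
  {"jaw": 0.7,"dx": 0,"dy": 0,"dz": 0,"ax": 0,"ay": 0,"az": 0},
])

```text
time: 33.9
tool_pos: [0.5774, 0.0569, 0.2037]
tcp_rot: [0.701, -0.099, -0.7, -0.099]
wrist_force: [0.4, -0.1, -0.7]
grip_width: 0.06
```

```bash
python3 -c "
from h import *
p=look()
a=cv2.convertScaleAbs(p[0:260,170:470],alpha=1.5); save(cv2.resize(a,None,fx=2.3,fy=2.3,interpolation=cv2.INTER_CUBIC),'c16.png')
p,d,m=shot('wrist');P=cloud(m,d);Q=P.reshape(-1,3);e=toe(Q);k=(abs(e[:,1])<16)&(e[:,0]>-42)&(e[:,0]<-28)&(Q[:,2]<.13)
print('bar z top',np.percentile(Q[k][:,2],[50,95]))
"
```

```text
t 33.9 pos [577.4  56.9 203.7] e [-78.3   1. ] head 163.92 xaxis [ 0.002  0.    -1.   ] F [ 0.4 -0.1 -0.7] T [0.   0.02 0.04] w 60.0
Fe 0.0 0.4
[345. 116. 344. 161.] [[-15.7, -24.0], [-53.8, -24.3]] 0.4
[286. 111. 284.  37.] [[-11.8, 25.4], [44.3, 25.6]] 0.2
[345. 161. 343. 214.] [[-53.8, -25.1], [-103.4, -24.3]] 179.1
[301.  84. 302. 133.] [[9.0, 12.5], [-30.3, 12.0]] 0.7
[330. 121. 330.  84.] [[-19.8, -11.2], [9.0, -11.0]] 0.5
[299.  17. 300.  82.] [[58.4, 13.3], [10.9, 13.6]] 179.7
[363.  22. 360. 114.] [[55.0, -36.4], [-14.6, -36.6]] 0.1
[302. 120. 327. 119.] [[-19.5, 12.3], [-18.4, -8.8]] 92.8
[332.  82. 332.  17.] [[11.0, -12.3], [58.4, -12.1]] 0.3
[294. 149. 336. 147.] [[-43.3, 19.0], [-42.4, -16.6]] 91.5
[342. 216. 289. 216.] [[-105.0, -23.6], [-105.1, 24.7]] 90.1
[289. 214. 286. 114.] [[-103.6, 25.0], [-14.8, 25.4]] 0.2
[327. 111. 306. 111.] [[-12.1, -8.8], [-12.1, 9.0]] 90.1
[347.  53. 346.  99.] [[32.6, -24.7], [-2.7, -24.9]] 0.3
bar z top [0.08943736 0.09107177]
```

View pics/c16.png

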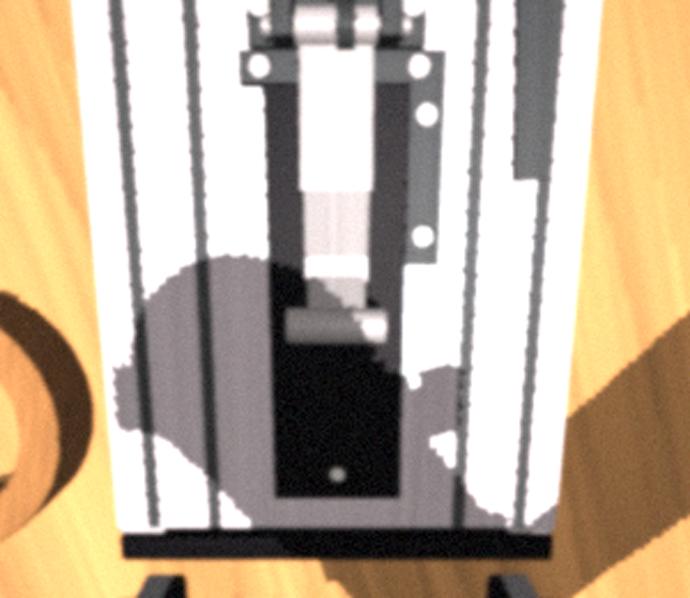

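The crop shows no gap at the stop (crop (330,85)) or along the fence (crop (410,180)), and the clip is down on the plate. Handing in.

```bash
python3 -c "
from h import *
robot.job_done(); st()"
```

```text
the job is handed in; nothing more can be done
the job is handed in; nothing more can be done
```

The blank plate is loaded, pressed into the corner and held by the clip, and I handed the job in at about 34 s of the 72 s allowed. I lifted the clip by its bar until it stayed up. I slid the plate in flat and pushed it home, then took the bar again and lowered the clip onto the plate without letting it snap.

- **First seating failed:** the push and release left the plate turned by about 3.2° around the end of the fence. I regripped it, squared it up, and pushed it home again with about 7 N on the stop and 6 N on the fence. I then eased off the push before letting go.
- **Plate position:** in the last wrist image the plate is turned by about 0.2°. Its trailing edge is about 150 mm from the stop face, and no gap shows at the stop or fence. The measured side edges sit about 0.5 mm off the home position, away from the fence, within the 2 mm camera calibration.
- **Clip:** the top of the bar is about 91 mm above the bench, which matches the clip being down on the plate.
- **At hand-in:** the gripper was open and clear, with the wrist force near zero.
- **Other things on the bench:** I did not touch them knowingly. I did not take a last overview picture to confirm each one.

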